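Pack the last processor tray and shut the case

ROBOT

A 7-joint arm with a two-finger parallel gripper is mounted at the origin on the work surface. World frame = base frame: x ahead of the robot, y to its left, z up, the work surface at z = 0. Lengths are in m, angles in rad, forces in N, time in s.
With the tool pointing down it reaches from about 0.425 to 0.925 m from the base axis. Payload 6.8 kg.
Tool frame: the origin (TCP) lies on the front face of the gripper's body, between the roots of the fingers; the fingertips stand 73 mm ahead of it and the grasp point (between the pads) lies 54 mm ahead of it; z points along the fingers, x is the direction in which the jaws open and shut, and the axes are right-handed (so a half turn about z gives the same grasp; the last joint's range is limited). The gripper opens to 85 mm and grips with 20 to 120 N. Pads are 22 mm wide; open, the fingers measure 114 mm over their backs; the gripper's body (76 mm by 85 mm) begins 54 mm behind the grasp point. The pads swing forward as they close: fully open they stand 13 mm farther back than shut.
Start: joints at [-1.435, 0.477, 0.022, 1.555, -0.011, 1.109, -0.083], TCP at [0.163, 0.655, 0.304] pointing down, gripper open.
Joint ranges: [-2.96, 2.96], [-0.34, 2.1], [-1.41, 1.46], [0.24, 2.44], [-1.37, 4.51], [0.17, 1.92], [-2.96, 2.96]. Speed limits (rad/s): [2.39, 2.39, 3.14, 3.14, 3.14, 3.14, 3.14].

INTERFACE

Orientations are given as a unit quaternion [w, x, y, z].
In Python, from station import get_obs, read_camera, hand_in gives the robot as it stands. The module is installed in compiled form; this text tells all that it offers.
- The arm moves only by the shell command python3 -m creep 'ROWS' [FORCE]. ROWS is JSON, a list that holds one entry, the list of rows, each a list of 7 numbers: the turn, a rotation vector about the tool's x, y, z in rad, then the shift along the tool's x, y, z in m, then the finger opening in m, from 0 to 0.0854. A call has 1 to 20 rows; each row shifts and turns the pose as measured when the row begins, along the tool's axes as they then stand; what a row does not reach is not made up. A row lasts 1/12 s, in which the tool goes at most 41.7 mm and 7.16 degrees, less where a joint would pass 70% of its speed; a pose out of reach is approached as far as the arm can. A call is refused whole if a number of a shift passes 0.0417 or a number of a turn 0.125, either way. A call with a gripper value outside its range is refused whole. The fingers move at their own pace and stop on an object; FORCE is the grip in N (left out, the last holds). Time passes only in rows, so rows that do not move let the fingers close. It gives the time, the measured TCP pose, the force and the opening at its end, in the units of the state.
- get_obs(): the state, without advancing time (a new reading comes with each control period).
- read_camera(name): name is "side" or "top" or "wrist"; returns a dict with "color" (384x512x3 uint8, red, green, blue), "range_z" (384x512 float32, m along the optical axis (not along the pixel's ray), 0 where there is no reading), "fovy" (degrees; the focal length in pixels is half the picture's height over the tangent of half this angle, whatever the lens; pixels are square), "cx", "cy" (the principal point, pixels), "rvec" (rotation vector, rad) and "tvec" (3), from world to camera coordinates, as OpenCV has them. Camera axes: x right, y down, z forward; pixel columns grow to the right and rows downward; lengths in m; the calibration is good to about 2 mm. A picture is of the moment at which its call begins.
- hand_in(): hands the job in, once; it reports no verdict.
The state is a dict: "t": time; "q": joint angles; "joint_vel": joint speeds; "joint_torque": joint torques, N m; "eef_pos": TCP position; "tool_rot": TCP orientation; "contact_force": force on the tool from outside, world axes, zero at the start; "torque": the same for the moment, N m; "gripper_width": opening from 0.0 (shut) to 1.0 (fully open).
Only numpy, scipy, OpenCV 4.12 (cv2) and the standard library are available. Lean on these libraries where they do the work, as an engineer would, in place of code of your own. Each camera call takes 0.05 s, during which the arm holds its last target.

TASK

Raise the lid of the grey transport case until it is nearly upright and its stays prop it open with nothing holding it. Set the tray that holds processors down flat in the empty half of the case, keeping it level and not dropping it, then lower the lid, without slamming it, until it is fully shut. Leave the empty tray, the trays already packed, the phone and the marker pen where they are.

Things in the scene. Friction and masses are not known exactly. Their poses are not given: they have to be found in the camera images.
- case: Grey plastic case, fixed. Its front, with the lip, faces the robot's right, give or take 0.3 rad. Base 190 (x) x 238 (y) x 58 mm high; origin: centre of its underside; x points from front to hinge. Walls 5 mm, inner floor 8 mm up. A divider along x at y = 0, 4 mm thick, 34 high, makes two bays of 180 x 112 mm: y > 0 is empty, y < 0 holds the packed trays. Steel stays take 8 mm beside each side wall, near the back.
- lid (a joint): Lid angle, rad: 0 shut (start), grows as it opens up and back, stop 1.48. Flat, 190 x 238 x 8 mm, 0.36 kg, unlatched; a lip 110 mm wide (y), 6 thick, stands 24 mm out from its front edge. Friction stays prop it wherever it is left above about 0.9 rad; lower, it sinks shut slowly (under 1 rad/s) by its weight. Raising takes about 3 N at the lip; pushing it down about 2 N.
- lid_lip (a point): Middle of the lip's outer lower edge; moves with the lid. Shut: x = -119, y = 0, z = 58.5 mm in the case's frame, free space below it down to the bench. Its x axis runs along the lid from lip to hinge; z is the lid's outer normal (up when shut).
- lid_hinge (a point): Middle of the hinge axis (along the case's y) at the back top edge: x = 95, y = 0, z = 58.5 mm in the case's frame. The lid's underside lies in the plane of this axis; the lip's outer edge is 214 mm from it.
- bay (a point): Centre of the floor of the empty bay, at x = 0, y = 58, z = 8 mm in the case's frame; axes as the case's.
- tray: The tray to pack: black, one lane, 148 (x) x 50 (y) x 14 mm, 0.14 kg, with three processors (bright square metal caps on green boards) fast in its cells, below its rim. Origin: centre of its underside. Stands on the bench to one side of the case. It fits the bay only with its long side along the case's x (either way round).
- tray_empty: A tray of the same size and make with nothing in its cells, on the other side of the case; leave it. Origin: centre of its underside.
- packed: Two loaded trays, one on the other (148 x 50 x 28 mm), loose in the other bay of the case; leave them. Origin: centre of the underside.
- phone: Phone lying flat on the bench, 148 x 72 x 8 mm; leave it. Origin: centre of its underside.
- marker: Marker pen lying on the bench, 123 mm long, 14 mm thick, along its x; leave it. Origin: its underside near mid-length.
There are look-alikes about, which are no part of the job. Leave any pink or red look-alike of the tray alone.

How it is judged:
By the outcome, as a careful person would: the job done as asked, in the order asked, and still so for the second after the job is handed in, with the robot touching nothing.
It also fails if it takes over 72 s, if anything falls off the work surface, if the arm or the gripper's body presses on something with over 40 N, if the wrist force passes 120 N, or if a joint passes its speed limit or range.

## Working session

There is one attempt and no reset: what is moved stays moved. The work goes in short steps, Python scripts to look and compute and a shell command to move; the robot and the scene stay as the last step left them, time stands still between calls to the robot, and variables do not carry over. Pictures are saved under pics/ and viewed, and the job is handed in when it is done.

```bash
mkdir -p pics; cat > h.py <<'E'
import numpy as np, cv2
from scipy.spatial.transform import Rotation as R
from station import get_obs, read_camera
def cam(n):
    c=read_camera(n); return c
def save(c,f): cv2.imwrite('pics/'+f,c['color'][:,:,::-1])
def cloud(c):
    h,w=c['range_z'].shape; f=h/2/np.tan(np.radians(c['fovy'])/2)
    u,v=np.meshgrid(np.arange(w),np.arange(h)); z=c['range_z']
    p=np.stack([(u-c['cx'])/f*z,(v-c['cy'])/f*z,z],-1)
    Rm=cv2.Rodrigues(np.array(c['rvec'],float))[0]
    P=(p-np.array(c['tvec']).reshape(3))@Rm
    P[z==0]=np.nan
    return P
def state():
    o=get_obs(); q=o['tool_rot']; r=R.from_quat([q[1],q[2],q[3],q[0]])
    return o,r,np.array(o['eef_pos'])
E
python3 - <<'E'
from h import *
o,r,p=state(); print(o); print(r.as_matrix().round(3))
for n in ['side','top','wrist']:
    c=cam(n); save(c,n+'0.png'); np.savez('c_%s0.npz'%n,P=cloud(c),color=c['color'])
    print(n,c['fovy'],c['rvec'],c['tvec'])
E
```

```text
{'t': 0.0, 'q': array([-1.43506699,  0.47783297,  0.02232464,  1.556436  , -0.01152848,
        1.10930701, -0.08306481]), 'joint_vel': array([ 0.00084378,  0.00037628,  0.00100439, -0.00123832, -0.00244599,
       -0.0022107 ,  0.00015762]), 'joint_torque': array([-4.03893519e-04, -5.96464562e+01,  1.60796039e+00, -2.81188738e+01,
        1.25169702e-02,  9.50303511e-03,  3.22928167e-05]), 'eef_pos': array([0.16283833, 0.65459456, 0.30290978]), 'tool_rot': array([ 6.12556536e-04,  7.87833557e-01,  6.15887510e-01, -6.97002736e-04]), 'contact_force': array([ 0.91266354,  0.12846171, -0.07780921]), 'torque': array([-0.04548619,  0.00998395, -0.00036845]), 'gripper_width': 1.0005448401141446}
[[ 0.241  0.97  -0.   ]
 [ 0.97  -0.241 -0.002]
 [-0.002  0.    -1.   ]]
side 53.86950389681927 [ 2.13191215 -0.91772202  0.39830896] [-0.37043269  0.39979123  0.76447319]
top 45.29603775721504 [ 2.15751673 -2.20423344  0.09851338] [0.07586358 0.62158018 1.37293852]
wrist 63.72796518514554 [-2.26497311 -1.77187133 -0.28212093] [-0.67466226 -0.04205433  0.38111666]
```

View pics/top0.png

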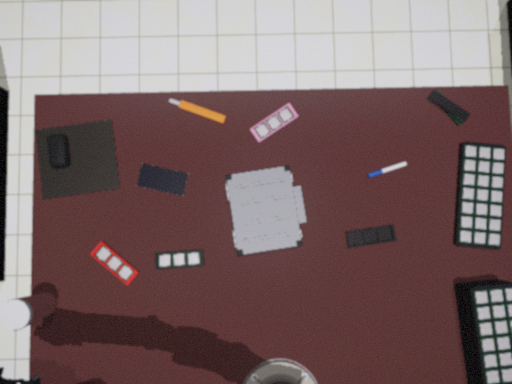

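View pics/side0.png

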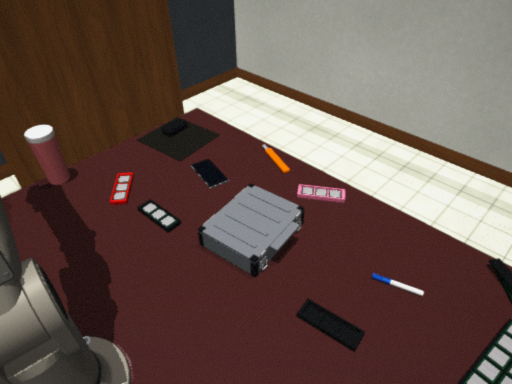

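View pics/wrist0.png

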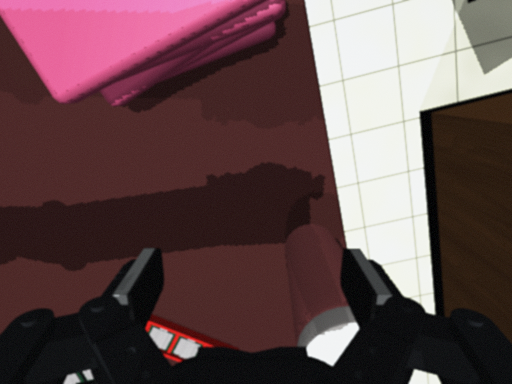

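The top view shows the lip at about (301,205) on the robot's right and the loaded black tray at (179,259). The empty tray is at (371,236), the phone at (162,179) and the marker at (388,169) or the orange pen at (197,110). Next I'll measure the poses.

```bash
python3 - <<'E'
from h import *
d=np.load('c_top0.npz'); P=d['P']; col=d['color'].astype(int)
x,y,z=P[...,0],P[...,1],P[...,2]
print('table z',np.nanmedian(z[280:300,330:400]), 'corner pts',P[205,260],P[259,179],P[236,371],P[384-10,282])
def rect(m,name):
    n,l,s,c=cv2.connectedComponentsWithStats(m.astype(np.uint8))
    for i in range(1,n):
        if s[i,4]>60:
            k=l==i; q=P[k][:,:2]; q=q[~np.isnan(q).any(1)]
            (cx,cy),(w,h),a=cv2.minAreaRect((q*1000).astype(np.float32))
            print(name,'px',c[i].round(),s[i,4],'centre',round(cx,1),round(cy,1),'size',round(w,1),round(h,1),'ang',round(a,1),'z',np.nanmedian(z[k]).round(4))
roi=np.zeros(z.shape,bool); roi[95:330,130:440]=1
rect(roi&(z>0.055)&(z<0.09),'lid')
rect(roi&(z>0.007)&(z<0.03),'low')
rect(roi&(z>0.03)&(z<0.055),'mid')
# pen/phones visible by colour
gray=col.max(-1)
rect(roi&(gray>150)&(z<0.03),'bright')
E
```

```text
table z 0.001436879627504164 corner pts [0.57954272 0.04417844 0.07057554] [0.42430923 0.29189527 0.01394342] [ 0.48079408 -0.29514763  0.00511937] [ 0.08111949 -0.01043564  0.0201658 ]
lid px [265. 210.] 5584 centre 567.7 25.0 size 239.0 220.1 ang 7.5 z 0.0675
low px [435.  98.] 73 centre 899.9 -508.9 size 38.3 30.8 ang 81.6 z 0.0212
low px [200. 110.] 437 centre 885.9 233.1 size 184.3 30.3 ang 67.3 z 0.0135
low px [274. 122.] 722 centre 842.8 -6.9 size 58.0 154.1 ang 31.4 z 0.0131
low px [387. 169.] 171 centre 687.6 -351.3 size 15.8 124.6 ang 17.3 z 0.0127
low px [162. 179.] 798 centre 671.2 342.0 size 148.1 76.2 ang 76.7 z 0.0097
low px [372. 236.] 372 centre 480.5 -291.0 size 55.8 154.8 ang 5.9 z 0.0127
low px [179. 259.] 720 centre 423.1 293.3 size 52.8 150.6 ang 2.8 z 0.0129
low px [133. 273.] 74 centre 385.0 428.2 size 26.4 48.0 ang 88.6 z 0.0129
bright px [199. 110.] 471 centre 887.3 233.3 size 185.4 31.5 ang 69.0 z 0.0133
bright px [274. 122.] 789 centre 842.8 -6.2 size 55.8 152.9 ang 32.7 z 0.0125
bright px [389. 168.] 164 centre 687.3 -355.7 size 13.7 126.7 ang 17.1 z 0.0128
bright px [179. 259.] 113 centre 424.6 293.6 size 34.2 32.5 ang 10.2 z 0.0132
bright px [193. 258.] 120 centre 424.8 248.7 size 34.9 33.4 ang 89.4 z 0.0132
bright px [164. 260.] 118 centre 422.0 337.9 size 36.1 32.3 ang 1.5 z 0.0129
bright px [132. 273.] 76 centre 382.9 430.8 size 24.1 51.3 ang 85.6 z 0.0123
```

Case centre is about (0.566, 0.037), and its x axis is about (-0.13, 0.99). The sizes agree with those given. The tray is at (0.423, 0.293), about 3° off world y. I'll write a planner that prints rows, then open the lid with the tool tilted 45°.

```bash
cat >> h.py <<'E'
from scipy.spatial.transform import Slerp
A=np.radians(7.5); C=np.array([0.566,0.037,0.0])
CX=np.array([-np.sin(A),np.cos(A),0]); CY=np.array([-np.cos(A),-np.sin(A),0]); CZ=np.array([0,0,1.])
def c2w(p): return C+np.array([CX,CY,CZ]).T@np.array(p)
def tilt(a,flip=1): # tool x = -CY ; a=0 down, + towards case x
    x=-CY*flip; z=np.cos(a)*-CZ+np.sin(a)*CX; y=np.cross(z,x)
    return R.from_matrix(np.array([x,y,z]).T)
def plan(p0,r0,p1,r1,n):
    p1=np.array(p1); s=Slerp([0,1],R.concatenate([r0,r1])); p,r=p0,r0; rows=[]
    for i in range(1,n+1):
        pt=p0+(p1-p0)*i/n; rt=s(i/n)
        d=r.inv().apply(pt-p); w=(r.inv()*rt).as_rotvec()
        d=d.round(4); w=w.round(3); rows.append(list(w)+list(d))
        p=p+r.apply(d); r=r*R.from_rotvec(w)
    for q in rows: print([float(round(v,4)) for v in q])
    print('end',p.round(4),'err',((p1-p)*1000).round(1),np.degrees((r.inv()*r1).as_rotvec()).round(1))
    return p,r
E
python3 - <<'E'
from h import *
o,r,p=state()
v=[0.47,0.42,0.33]; m=tilt(0.0)
s=Slerp([0,1],R.concatenate([r,tilt(0)]))
p,r=plan(p,r,v,s(0.45),12)
p,r=plan(p,r,[0.58,0.0,0.32],tilt(0),14)
p,r=plan(p,r,[0.61,-0.25,0.22],tilt(np.radians(45)),11)
E
```

```text
[0.0, 0.0, 0.045, -0.0128, 0.0296, -0.0022]
[0.0, 0.0, 0.045, -0.0115, 0.0301, -0.0022]
[0.0, 0.0, 0.045, -0.0101, 0.0306, -0.0022]
[0.0, 0.0, 0.044, -0.0087, 0.031, -0.0023]
[0.0, 0.0, 0.045, -0.0073, 0.0313, -0.0022]
[0.0, 0.0, 0.045, -0.0059, 0.0317, -0.0022]
[0.0, 0.0, 0.045, -0.0045, 0.0319, -0.0022]
[0.0, 0.0, 0.045, -0.0031, 0.0321, -0.0022]
[0.0, 0.0, 0.045, -0.0016, 0.0322, -0.0022]
[0.0, 0.0, 0.045, -0.0001, 0.0322, -0.0022]
[0.0, 0.0, 0.044, 0.0012, 0.0322, -0.0023]
[0.001, 0.0, 0.045, 0.0028, 0.0321, -0.0022]
end [0.4701 0.42   0.33  ] err [-0.1 -0.  -0. ] [-0.  0.  0.]
[0.0, 0.0, 0.047, -0.0158, 0.0267, 0.0007]
[0.0, 0.0, 0.047, -0.0144, 0.0274, 0.0008]
[0.0, 0.0, 0.047, -0.0132, 0.0281, 0.0007]
[0.0, 0.0, 0.047, -0.0119, 0.0287, 0.0007]
[0.0, 0.0, 0.047, -0.0105, 0.0291, 0.0007]
[0.0, 0.0, 0.047, -0.0091, 0.0297, 0.0008]
[0.0, 0.001, 0.047, -0.0077, 0.03, 0.0007]
[0.0, -0.0, 0.047, -0.0063, 0.0304, 0.0007]
[0.0, -0.0, 0.047, -0.0048, 0.0306, 0.0007]
[0.0, -0.0, 0.047, -0.0034, 0.0308, 0.0008]
[0.0, -0.0, 0.047, -0.002, 0.031, 0.0007]
[0.0, -0.0, 0.047, -0.0005, 0.031, 0.0007]
[0.0, 0.0, 0.047, 0.001, 0.031, 0.0007]
[0.0, 0.0, 0.047, 0.0024, 0.0309, 0.0008]
end [0.58 0.   0.32] err [ 0. -0.  0.] [0. 0. 0.]
[0.071, 0.0, 0.0, -0.0003, 0.0229, 0.0091]
[0.072, 0.0, 0.0, -0.0002, 0.0235, 0.0074]
[0.071, 0.0, 0.0, -0.0003, 0.0239, 0.0058]
[0.072, 0.0, 0.0, -0.0003, 0.0243, 0.004]
[0.071, 0.0, 0.0, -0.0002, 0.0245, 0.0023]
[0.072, 0.0, 0.0, -0.0003, 0.0246, 0.0005]
[0.071, 0.0, 0.0, -0.0002, 0.0246, -0.0013]
[0.071, 0.0, 0.0, -0.0003, 0.0245, -0.003]
[0.072, 0.0, 0.0, -0.0003, 0.0242, -0.0047]
[0.071, 0.0, 0.0, -0.0002, 0.0237, -0.0064]
[0.072, 0.0, 0.0, -0.0003, 0.0233, -0.0082]
end [ 0.61 -0.25  0.22] err [-0.  0. -0.] [-0.  0.  0.]
```

```bash
python3 -m creep '[[[0,0,0.045,-0.013,0.03,-0.002,0],[0,0,0.045,-0.0115,0.03,-0.002,0],[0,0,0.045,-0.01,0.0305,-0.002,0],[0,0,0.045,-0.009,0.031,-0.002,0],[0,0,0.045,-0.007,0.031,-0.002,0],[0,0,0.045,-0.006,0.0315,-0.002,0],[0,0,0.045,-0.0045,0.032,-0.002,0],[0,0,0.045,-0.003,0.032,-0.002,0],[0,0,0.045,-0.0015,0.032,-0.002,0],[0,0,0.045,0,0.032,-0.002,0],[0,0,0.045,0.001,0.032,-0.002,0],[0,0,0.045,0.003,0.032,-0.002,0]]]' 40
python3 - <<'E'
from h import *
o,r,p=state(); print(o['t'],p,o['q'].round(2),o['gripper_width'])
p,r=plan(p,r,[0.58,0.0,0.32],tilt(0),15)
E
```

```text
t: 1.15
eef_pos: [0.4698, 0.4139, 0.3218]
tool_rot: [0.001, 0.925, 0.381, -0.006]
contact_force: [0.1, 0.3, 0.5]
gripper_width: 0.001
1.15 [0.46980957 0.4138674  0.32183414] [-1.    0.39  0.24  1.67 -0.11  1.11  0.05] 0.0013393544020996948
[0.0, 0.001, 0.043, -0.0142, 0.0248, 0.0002]
[0.0, 0.001, 0.044, -0.0132, 0.0253, 0.0002]
[0.0, 0.0, 0.043, -0.012, 0.0259, 0.0001]
[0.0, 0.001, 0.043, -0.0108, 0.0264, 0.0002]
[0.0, 0.001, 0.044, -0.0098, 0.0269, 0.0002]
[0.0, 0.001, 0.043, -0.0085, 0.0272, 0.0001]
[0.0, 0.0, 0.044, -0.0074, 0.0276, 0.0002]
[0.0, 0.001, 0.043, -0.0061, 0.0279, 0.0001]
[0.0, 0.001, 0.043, -0.005, 0.0281, 0.0001]
[0.0, 0.001, 0.044, -0.0037, 0.0283, 0.0002]
[0.0, 0.0, 0.043, -0.0025, 0.0284, 0.0001]
[0.0, 0.001, 0.043, -0.0013, 0.0286, 0.0001]
[0.0, 0.001, 0.044, -0.0, 0.0285, 0.0001]
[0.0, 0.0, 0.043, 0.0012, 0.0285, 0.0002]
[0.0, 0.001, 0.043, 0.0025, 0.0285, 0.0001]
end [ 0.58 -0.    0.32] err [-0.  0.  0.] [0. 0. 0.]
```

```bash
python3 -m creep '[[[0,0.001,0.043,-0.014,0.025,0,0],[0,0.001,0.043,-0.013,0.0255,0,0],[0,0.001,0.043,-0.012,0.026,0,0],[0,0.001,0.043,-0.011,0.0265,0,0],[0,0.001,0.043,-0.01,0.027,0,0],[0,0.001,0.043,-0.0085,0.027,0,0],[0,0,0.043,-0.0075,0.0275,0,0],[0,0,0.043,-0.006,0.028,0,0],[0,0,0.043,-0.005,0.028,0,0],[0,0,0.043,-0.004,0.028,0,0],[0,0,0.043,-0.0025,0.0285,0,0],[0,0,0.043,-0.001,0.0285,0,0],[0,0,0.043,0,0.0285,0,0],[0,0,0.043,0.001,0.0285,0,0],[0,0,0.043,0.0025,0.0285,0,0]]]'
python3 - <<'E'
from h import *
o,r,p=state(); print(o['t'],p,o['q'].round(2),o['gripper_width'])
p,r=plan(p,r,[0.61,-0.25,0.22],tilt(np.radians(45)),12)
E
```

```text
t: 2.4
eef_pos: [0.5784, -0.0232, 0.3202]
tool_rot: [0.001, 0.999, 0.05, -0.003]
contact_force: [0.2, -0.4, -0.1]
gripper_width: 0.0
2.4 [ 0.57842624 -0.02324523  0.32017054] [-0.5   0.33  0.54  1.8  -0.19  1.07  0.22] 0.0001670028323990858
[0.066, -0.0, -0.003, 0.0008, 0.0191, 0.0084]
[0.065, -0.001, -0.002, 0.0007, 0.0195, 0.0071]
[0.066, -0.0, -0.003, 0.0007, 0.02, 0.0058]
[0.065, -0.001, -0.002, 0.0006, 0.0203, 0.0045]
[0.066, -0.0, -0.003, 0.0006, 0.0206, 0.0031]
[0.065, -0.001, -0.002, 0.0005, 0.0207, 0.0018]
[0.066, -0.0, -0.003, 0.0005, 0.0209, 0.0004]
[0.066, -0.001, -0.003, 0.0004, 0.0208, -0.0009]
[0.065, -0.0, -0.002, 0.0003, 0.0207, -0.0023]
[0.066, -0.001, -0.003, 0.0004, 0.0205, -0.0037]
[0.065, -0.0, -0.002, 0.0002, 0.0202, -0.005]
[0.066, -0.001, -0.003, 0.0002, 0.0198, -0.0062]
end [ 0.61 -0.25  0.22] err [ 0. -0.  0.] [-0.  0. -0.]
```

```bash
python3 -m creep '[[[0.066,0,-0.003,0.001,0.019,0.0085,0],[0.066,0,-0.003,0.001,0.0195,0.007,0],[0.066,0,-0.003,0.0005,0.02,0.006,0],[0.066,0,-0.003,0.0005,0.0205,0.0045,0],[0.066,0,-0.003,0.0005,0.0205,0.003,0],[0.066,0,-0.003,0.0005,0.0205,0.002,0],[0.066,0,-0.003,0.0005,0.021,0.0005,0],[0.066,0,-0.003,0.0005,0.021,-0.001,0],[0.066,0,-0.002,0.0005,0.0205,-0.0025,0],[0.066,0,-0.002,0.0005,0.0205,-0.0035,0],[0.066,0,-0.002,0,0.02,-0.005,0],[0.066,0,-0.003,0,0.02,-0.006,0]]]'
python3 - <<'E'
from h import *
o,r,p=state(); print(o['t'],p,o['q'].round(2))
print(np.degrees((r.inv()*tilt(np.radians(45))).as_rotvec()))
for n in ['side','wrist']:
    c=cam(n); save(c,n+'1.png'); np.savez('c_%s1.npz'%n,P=cloud(c),color=c['color'])
E
```

```text
t: 3.4
eef_pos: [0.6141, -0.2585, 0.2132]
tool_rot: [-0.402, 0.913, 0.065, -0.017]
contact_force: [-0.1, -0.3, 0.3]
gripper_width: -0.001
3.4 [ 0.61411736 -0.25853749  0.2131663 ] [ 0.34  0.83  0.33  1.41 -0.8   1.63  1.03]
[-2.43700485 -0.77206474  0.91476202]
```

View pics/side1.png

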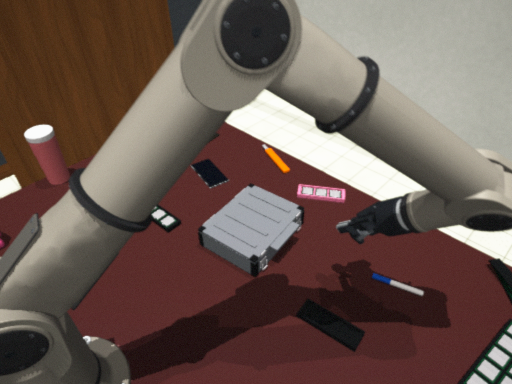

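View pics/wrist1.png

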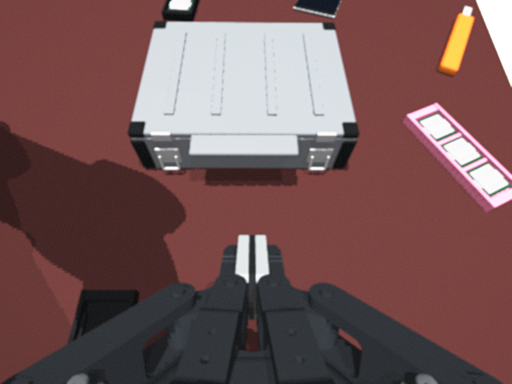

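The wrist view shows the lid with the lip at about (243,145), centred well on the fingers at (252,240). I'll refine the case pose from this depth image.

```bash
python3 - <<'E'
from h import *
d=np.load('c_wrist1.npz'); P=d['P']
m=np.zeros(P.shape[:2],bool); m[15:185,120:370]=1
q=P[m]; q=q[(q[:,2]>0.055)&(q[:,2]<0.09)]
print(len(q),np.median(q[:,2]))
(cx,cy),wh,a=cv2.minAreaRect((q[:,:2]*1000).astype(np.float32)); print(cx,cy,wh,a)
L=(q-C)@np.array([CX,CY,CZ]).T
print(np.percentile(L,[.2,1,50,99,99.8],axis=0).round(4))
lip=L[L[:,0]<-0.102]; print('lip',len(lip),lip.min(0),lip.max(0))
# per x-bin side edges
for lo in np.arange(-.09,.1,.03):
    s=L[(L[:,0]>lo)&(L[:,0]<lo+.03)]
    if len(s): print(round(lo,2),s[:,1].min().round(4),s[:,1].max().round(4),np.median(s[:,2]).round(4))
for lo in np.arange(-.1,.1,.04):
    s=L[(L[:,1]>lo)&(L[:,1]<lo+.04)]
    if len(s): print(round(lo,2),s[:,0].min().round(4),s[:,0].max().round(4))
E
```

```text
26027 0.06682897011395281
569.4046630859375 24.639923095703125 (239.2242431640625, 215.96298217773438) 7.726181983947754
[[-0.1194 -0.1192  0.0557]
 [-0.1184 -0.117   0.0584]
 [-0.0322 -0.0007  0.0668]
 [ 0.0901  0.1144  0.0696]
 [ 0.0928  0.1166  0.0699]]
lip 1744 [-0.12062886 -0.05668718  0.06004372] [-0.10200714  0.05339669  0.06678828]
-0.09 -0.1204 0.1175 0.067
-0.06 -0.1196 0.117 0.067
-0.03 -0.1195 0.1172 0.067
0.0 -0.1198 0.1175 0.067
0.03 -0.1195 0.1176 0.0669
0.06 -0.121 0.1182 0.0668
0.09 -0.1191 0.1161 0.0667
-0.1 -0.0991 0.0935
-0.06 -0.1196 0.0954
-0.02 -0.1206 0.0937
0.02 -0.1202 0.0941
0.06 -0.0994 0.0927
```

```bash
sed -i 's/C=np.array(\[0.566,0.037,0.0\])/C=np.array([0.5675,0.0365,0.0])/' h.py; cat >> h.py <<'E'
def tcp(corner_x,corner_z,a,y=0.,half=.011,L=.073):
    # case-frame: upper corner of closed fingertip -> TCP world
    zt=np.array([np.sin(a),0,-np.cos(a)]); n=np.array([np.cos(a),0,np.sin(a)])
    return c2w(np.array([corner_x,y,corner_z])-half*n-L*zt)
E
python3 - <<'E'
from h import *
o,r,p=state(); a=np.radians(45)
t=tcp(-.100,.034,a)
pre=t-tilt(a).apply([0,0,.07])
print(t,pre)
p,r=plan(p,r,pre,tilt(a),4)
p,r=plan(p,r,t,tilt(a),4)
E
```

```text
[ 0.58830548 -0.12153331  0.07784062] [ 0.5947662  -0.17060732  0.1273381 ]
[-0.01, -0.003, 0.001, -0.0015, -0.0008, 0.0309]
[-0.01, -0.003, 0.002, -0.0015, -0.0012, 0.0308]
[-0.011, -0.003, 0.001, -0.0014, -0.0014, 0.0309]
[-0.01, -0.003, 0.002, -0.0013, -0.0018, 0.0308]
end [ 0.5947 -0.1706  0.1273] err [0. 0. 0.] [ 0. -0. -0.]
[0.0, -0.0, -0.0, 0.0, -0.0, 0.0175]
[0.0, -0.0, -0.0, 0.0, -0.0, 0.0175]
[0.0, -0.0, -0.0, 0.0, -0.0, 0.0175]
[0.0, -0.0, -0.0, 0.0, -0.0, 0.0175]
end [ 0.5883 -0.1216  0.0778] err [0. 0. 0.] [ 0. -0. -0.]
```

```bash
python3 -m creep '[[[-0.01,-0.003,0.001,-0.0015,-0.001,0.025,0],[-0.01,-0.003,0.001,-0.0015,-0.001,0.025,0],[-0.011,-0.003,0.001,-0.0015,-0.0015,0.025,0],[-0.01,-0.003,0.002,-0.0015,-0.0015,0.025,0],[0,0,0,0,0,0.015,0],[0,0,0,0,0,0,0]]]'
python3 - <<'E'
from h import *
o,r,p=state(); a=np.radians(45); print(p,o['q'].round(2))
t=tcp(-.100,.034,a)
p,r=plan(p,r,t,tilt(a),5)
E
```

```text
t: 4.0
eef_pos: [0.5942, -0.1751, 0.1282]
tool_rot: [-0.379, 0.923, 0.059, -0.025]
contact_force: [-0.9, 0.9, -0.4]
gripper_width: 0.002
[ 0.59418243 -0.17505373  0.12824178] [ 0.23  0.83  0.3   1.62 -0.84  1.39  1.08]
[0.001, -0.0, -0.0, 0.0002, -0.0006, 0.0147]
[0.002, -0.001, -0.001, 0.0002, -0.0006, 0.0148]
[0.001, 0.0, -0.0, 0.0002, -0.0005, 0.0147]
[0.002, -0.0, -0.001, 0.0003, -0.0006, 0.0148]
[0.001, -0.0, -0.0, 0.0002, -0.0005, 0.0147]
end [ 0.5883 -0.1215  0.0779] err [-0. -0. -0.] [ 0. -0. -0.]
```

```bash
python3 -m creep '[[[0.001,0,0,0,-0.0005,0.015,0],[0.002,0,-0.001,0,-0.0005,0.015,0],[0.001,0,0,0,-0.0005,0.015,0],[0.002,0,-0.001,0,-0.0005,0.0145,0],[0.001,0,0,0,-0.0005,0.0145,0],[0,0,0,0,0,0,0]]]'
cat >> h.py <<'E'
def lidplan(ths,a=np.radians(45),lead=0.001):
    o,r,p=state()
    for th in ths:
        e=np.array([.095,.0585])+.214*np.array([-np.cos(th),np.sin(th)])
        if th<=a: k=e+.03*np.array([np.sin(a),-np.cos(a)])
        else: k=np.array([.095,.0585])+.184*np.array([-np.cos(th),np.sin(th)])
        k=k+lead*np.array([np.cos(a),np.sin(a)])
        t=tcp(k[0],k[1],a); d=r.inv().apply(t-p).round(4); w=(r.inv()*tilt(a)).as_rotvec().round(3)
        print(round(th,2),[float(v) for v in w]+[float(v) for v in d]); p=p+r.apply(d); r=r*R.from_rotvec(w)
E
python3 - <<'E'
from h import *
o,r,p=state(); a=np.radians(45); print(p,o['q'].round(2),tcp(-.1,.034,a))
c=cam('side'); save(c,'side2.png')
lidplan(np.arange(0,.6,.05))
E
```

```text
t: 4.5
eef_pos: [0.5887, -0.1176, 0.077]
tool_rot: [-0.38, 0.922, 0.062, -0.023]
contact_force: [-1.1, 0.5, -0.2]
gripper_width: -0.003
[ 0.58871273 -0.11764031  0.07699918] [ 0.19  0.87  0.25  1.7  -0.9   1.27  1.12] [ 0.58830548 -0.12153331  0.07784062]
0.0 [0.005, -0.004, 0.005, -0.0011, -0.0032, -0.0025]
0.05 [-0.0, -0.0, -0.0, 0.0, -0.0078, -0.0074]
0.1 [-0.0, -0.0, -0.0, 0.0, -0.0081, -0.007]
0.15 [-0.0, -0.0, -0.0, -0.0, -0.0084, -0.0066]
0.2 [-0.0, -0.0, -0.0, -0.0, -0.0088, -0.0061]
0.25 [-0.0, -0.0, -0.0, -0.0, -0.0091, -0.0057]
0.3 [-0.0, -0.0, -0.0, -0.0, -0.0093, -0.0052]
0.35 [-0.0, -0.0, -0.0, -0.0, -0.0096, -0.0047]
0.4 [-0.0, -0.0, -0.0, -0.0, -0.0098, -0.0043]
0.45 [-0.0, -0.0, -0.0, -0.0, -0.01, -0.0038]
0.5 [-0.0, -0.0, -0.0, -0.0, -0.0102, -0.0032]
0.55 [-0.0, -0.0, -0.0, -0.0, -0.0104, -0.0028]
```

View pics/side2.png

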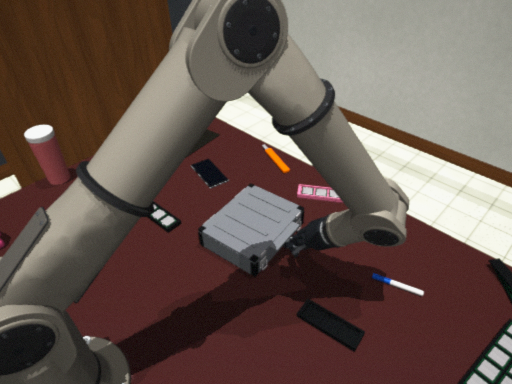

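```bash
python3 -m creep '[[[0.005,-0.004,0.005,-0.001,-0.003,-0.0025,0],[0,0,0,0,-0.008,-0.0075,0],[0,0,0,0,-0.008,-0.007,0],[0,0,0,0,-0.0085,-0.0065,0],[0,0,0,0,-0.009,-0.006,0],[0,0,0,0,-0.009,-0.0055,0]]]'
python3 - <<'E'
from h import *
o,r,p=state(); print(p,o['q'].round(2),o['contact_force'].round(1))
c=cam('wrist'); save(c,'wrist3.png')
lidplan(np.arange(.25,.8,.05))
E
```

```text
t: 5.05
eef_pos: [0.5867, -0.1167, 0.1387]
tool_rot: [-0.379, 0.923, 0.057, -0.025]
contact_force: [-0.3, -0.2, -3.8]
gripper_width: -0.0
[ 0.58672889 -0.11668787  0.13865202] [ 0.17  0.77  0.28  1.71 -0.87  1.33  1.05] [-0.3 -0.2 -3.8]
0.25 [0.006, -0.004, -0.004, 0.0001, 0.0012, 0.0075]
0.3 [0.0, -0.0, 0.0, -0.0, -0.0093, -0.0052]
0.35 [0.0, -0.0, 0.0, -0.0, -0.0096, -0.0048]
0.4 [0.0, -0.0, 0.0, -0.0, -0.0098, -0.0043]
0.45 [0.0, -0.0, 0.0, 0.0, -0.01, -0.0037]
0.5 [0.0, -0.0, 0.0, 0.0, -0.0102, -0.0033]
0.55 [0.0, -0.0, 0.0, 0.0, -0.0103, -0.0028]
0.6 [0.0, -0.0, 0.0, 0.0, -0.0105, -0.0022]
0.65 [0.0, -0.0, 0.0, 0.0, -0.0106, -0.0017]
0.7 [0.0, -0.0, 0.0, 0.0, -0.0106, -0.0012]
0.75 [0.0, -0.0, 0.0, 0.0, -0.0107, -0.0007]
```

View pics/wrist3.png

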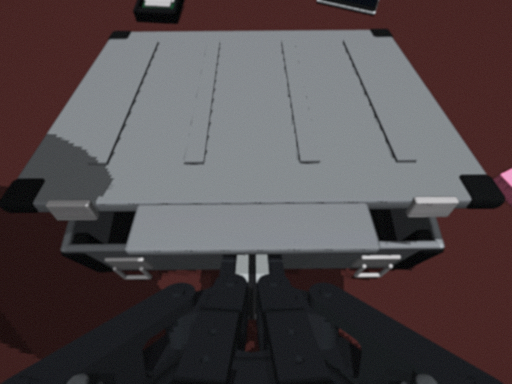

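The lid is rising, with the lip edge at about row 245 and the fingertips under it. I'll continue.

```bash
python3 -m creep '[[[0.003,-0.002,-0.002,0,-0.0085,-0.002,0],[0.003,-0.002,-0.002,0,-0.0095,-0.002,0],[0,0,0,0,-0.01,-0.002,0],[0,0,0,0,-0.01,-0.002,0],[0,0,0,0,-0.01,-0.002,0],[0,0,0,0,-0.0105,-0.002,0],[0,0,0,0,-0.0105,-0.0015,0],[0,0,0,0,-0.0105,-0.0015,0],[0,0,0,0,-0.0105,-0.001,0],[0,0,0,0,-0.0105,-0.0005,0]]]'
python3 - <<'E'
from h import *
o,r,p=state(); print(p,o['q'].round(2),o['contact_force'].round(1))
c=cam('side'); save(c,'side4.png')
lidplan(np.arange(.7,1.5,.05))
E
```

```text
t: 5.93
eef_pos: [0.5799, -0.0631, 0.2334]
tool_rot: [-0.374, 0.925, 0.057, -0.019]
contact_force: [-0.2, -3.3, -0.5]
gripper_width: 0.001
[ 0.57988043 -0.06308639  0.2333733 ] [ 0.08  0.6   0.29  1.76 -0.86  1.36  0.91] [-0.2 -3.3 -0.5]
0.7 [0.015, -0.012, -0.0, 0.0, 0.0163, 0.0057]
0.75 [0.0, -0.0, -0.0, 0.0, -0.0107, -0.0007]
0.8 [0.0, -0.0, -0.0, 0.0, -0.0102, -0.0001]
0.85 [0.0, -0.0, -0.0, 0.0, -0.0092, 0.0004]
0.9 [0.0, -0.0, -0.0, 0.0, -0.0092, 0.0008]
0.95 [0.0, -0.0, -0.0, 0.0, -0.0091, 0.0013]
1.0 [0.0, -0.0, -0.0, 0.0, -0.009, 0.0017]
1.05 [0.0, -0.0, -0.0, 0.0, -0.009, 0.0022]
1.1 [0.0, -0.0, -0.0, 0.0, -0.0088, 0.0026]
1.15 [0.0, -0.0, -0.0, 0.0, -0.0087, 0.0031]
1.2 [0.0, -0.0, -0.0, 0.0, -0.0085, 0.0035]
1.25 [0.0, -0.0, -0.0, 0.0, -0.0083, 0.0039]
1.3 [0.0, -0.0, -0.0, -0.0, -0.0081, 0.0043]
1.35 [0.0, -0.0, -0.0, -0.0, -0.0079, 0.0047]
1.4 [0.0, -0.0, -0.0, -0.0, -0.0077, 0.0051]
1.45 [0.0, -0.0, -0.0, -0.0, -0.0074, 0.0055]
```

View pics/side4.png

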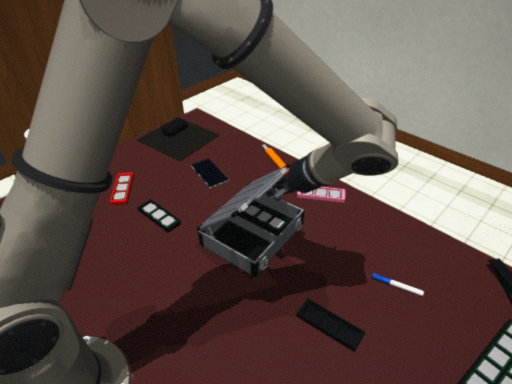

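```bash
python3 -m creep '[[[0.004,-0.003,0,0,-0.009,0.002,0],[0.004,-0.003,0,0,-0.009,0.002,0],[0.004,-0.003,0,0,-0.009,0.002,0],[0,0,0,0,-0.009,0.002,0],[0,0,0,0,-0.009,0.002,0],[0,0,0,0,-0.009,0.0025,0],[0,0,0,0,-0.009,0.003,0]]]'
python3 - <<'E'
from h import *
o,r,p=state(); print(p,o['q'].round(2),o['contact_force'].round(1))
c=cam('side'); save(c,'side5.png'); np.savez('c_side5.npz',P=cloud(c),color=c['color'])
lidplan(np.arange(1.1,1.5,.05))
E
```

```text
t: 6.57
eef_pos: [0.5721, 0.0001, 0.271]
tool_rot: [-0.381, 0.922, 0.06, -0.025]
contact_force: [1.4, -1.7, -0.9]
gripper_width: 0.0
[5.72062059e-01 6.46543316e-05 2.71002454e-01] [-0.01  0.52  0.27  1.8  -0.88  1.34  0.81] [ 1.4 -1.7 -0.9]
1.1 [-0.001, 0.0, 0.002, 0.0, 0.0126, -0.0056]
1.15 [0.0, 0.0, -0.0, 0.0, -0.0086, 0.0031]
1.2 [0.0, 0.0, -0.0, 0.0, -0.0086, 0.0035]
1.25 [0.0, 0.0, -0.0, 0.0, -0.0083, 0.0039]
1.3 [0.0, 0.0, -0.0, 0.0, -0.0081, 0.0043]
1.35 [0.0, 0.0, -0.0, 0.0, -0.0079, 0.0048]
1.4 [0.0, 0.0, -0.0, 0.0, -0.0076, 0.0051]
1.45 [0.0, 0.0, -0.0, 0.0, -0.0074, 0.0055]
```

View pics/side5.png

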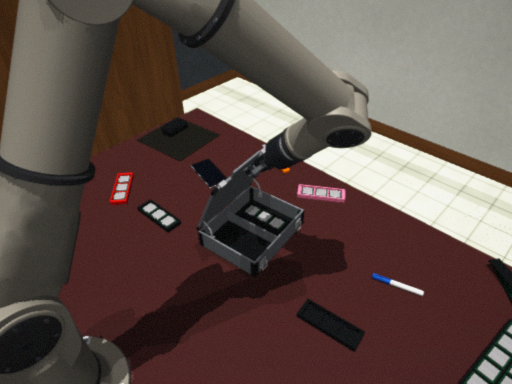

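```bash
python3 -m creep '[[[0,0,0,0,-0.008,0.004,0],[0,0,0,0,-0.008,0.004,0],[0,0,0,0,-0.008,0.0045,0],[0,0,0,0,-0.007,0.005,0],[0,0,0,0,0,0,0]]]'
python3 - <<'E'
from h import *
o,r,p=state(); print(p,o['q'].round(2),o['contact_force'].round(1))
lidplan(np.arange(1.35,1.5,.05))
c=cam('side'); save(c,'side6.png'); P=cloud(c); L=(P-C)@np.array([CX,CY,CZ]).T
np.savez('c_side6.npz',P=P,color=c['color'])
m=(L[...,2]>.09)&(L[...,2]<.28)&(np.abs(L[...,1])<.11)&(L[...,0]>.03)&(L[...,0]<.14)
q=L[m]; 
for y0 in np.arange(-.11,.11,.04):
    s=q[(q[:,1]>y0)&(q[:,1]<y0+.04)]
    if len(s)>50: print(round(y0,2),len(s),np.polyfit(s[:,2],s[:,0],1), s[:,2].max())
E
```

```text
t: 7.03
eef_pos: [0.5664, 0.0419, 0.2832]
tool_rot: [-0.383, 0.921, 0.062, -0.025]
contact_force: [-0.3, -0.4, -0.2]
gripper_width: 0.0
[0.56644564 0.04186152 0.28322423] [-0.06  0.48  0.25  1.83 -0.89  1.31  0.76] [-0.3 -0.4 -0.2]
1.35 [-0.003, 0.002, 0.003, 0.0003, 0.0071, -0.0062]
1.4 [0.0, -0.0, 0.0, 0.0, -0.0076, 0.0051]
1.45 [0.0, -0.0, 0.0, 0.0, -0.0074, 0.0055]
-0.11 177 [-0.12719776  0.098859  ] 0.2503214466802806
-0.07 230 [-0.17074365  0.10504244] 0.270920736421839
-0.03 389 [-0.18236095  0.10660726] 0.2726111821538109
0.01 488 [-0.18994081  0.10761002] 0.27048441316445837
0.05 469 [-0.16871149  0.10457091] 0.2714631781788837
0.09 241 [-0.15521531  0.10188066] 0.24932082497419503
```

View pics/side6.png

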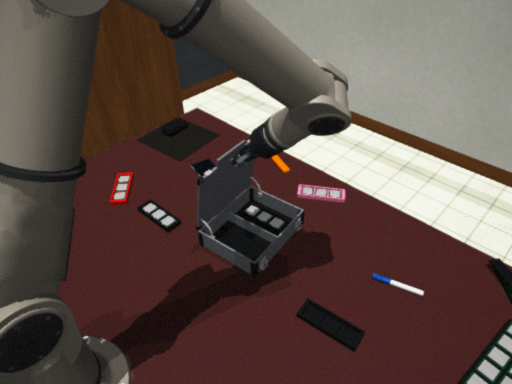

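The lid is at about 1.40 rad. I'll nudge it a little further, then back off along the tool.

```bash
python3 -m creep '[[[0,0,0,0,-0.005,0.0035,0],[0,0,0,0,0,0,0],[0,0,0,0,0.004,-0.015,0],[0,0,0,0,0.004,-0.03,0],[0,0,0,0,0,-0.03,0],[0,0,0,0,0,-0.02,0],[0,0,0,0,0,0,0]]]'
python3 - <<'E'
from h import *
o,r,p=state(); print(p,o['q'].round(2),o['contact_force'].round(1))
c=cam('side'); save(c,'side7.png'); P=cloud(c); L=(P-C)@np.array([CX,CY,CZ]).T
np.savez('c_side7.npz',P=P,color=c['color'])
m=(L[...,2]>.09)&(L[...,2]<.26)&(np.abs(L[...,1])<.09)&(L[...,0]>.05)&(L[...,0]<.14)
q=L[m]; k=np.polyfit(q[:,2],q[:,0],1); print(len(q),k, np.arctan2(1,-k[0]))
E
```

```text
t: 7.67
eef_pos: [0.5738, -0.024, 0.3454]
tool_rot: [-0.385, 0.92, 0.063, -0.03]
contact_force: [-0.2, -1.2, 0.6]
gripper_width: -0.0
[ 0.57375719 -0.02396363  0.34535377] [ 0.01  0.45  0.29  1.71 -0.83  1.48  0.73] [-0.2 -1.2  0.6]
1913 [-0.13824503  0.10347928] 1.4334220344867852
```

View pics/side7.png

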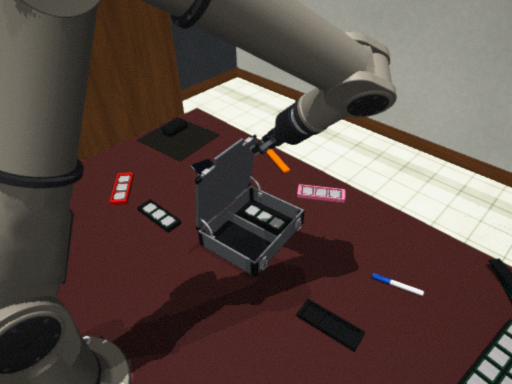

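```bash
python3 - <<'E'
from h import *
o,r,p=state()
p,r=plan(p,r,[0.53,-0.03,0.44],tilt(0),9)
y=np.radians(2.3); g=R.from_matrix(np.array([[np.cos(y),np.sin(y),0],[np.sin(y),-np.cos(y),0],[0,0,-1]]))
p,r=plan(p,r,[0.46,0.27,0.43],g,12)
E
```

```text
[-0.088, 0.001, 0.001, -0.005, -0.0075, -0.0076]
[-0.088, 0.002, 0.001, -0.0049, -0.0067, -0.0081]
[-0.089, 0.001, 0.0, -0.005, -0.006, -0.0088]
[-0.088, 0.001, 0.001, -0.0049, -0.0053, -0.0093]
[-0.088, 0.002, 0.001, -0.005, -0.0043, -0.0096]
[-0.088, 0.001, 0.001, -0.0049, -0.0035, -0.0101]
[-0.089, 0.002, 0.0, -0.0049, -0.0026, -0.0103]
[-0.088, 0.001, 0.001, -0.0049, -0.0017, -0.0105]
[-0.088, 0.001, 0.001, -0.0049, -0.0007, -0.0107]
end [ 0.53 -0.03  0.44] err [-0.  0. -0.] [-0.  0. -0.]
[-0.0, 0.0, 0.008, -0.0025, -0.0256, 0.0008]
[-0.0, 0.0, 0.007, -0.0028, -0.0255, 0.0009]
[-0.0, 0.0, 0.008, -0.0029, -0.0255, 0.0008]
[-0.0, 0.0, 0.007, -0.0031, -0.0255, 0.0009]
[-0.0, 0.0, 0.008, -0.0033, -0.0254, 0.0008]
[-0.0, 0.0, 0.007, -0.0035, -0.0255, 0.0008]
[-0.0, 0.0, 0.008, -0.0036, -0.0254, 0.0009]
[-0.0, 0.0, 0.007, -0.0039, -0.0254, 0.0008]
[-0.0, 0.0, 0.008, -0.0041, -0.0253, 0.0009]
[-0.0, 0.0, 0.008, -0.0042, -0.0253, 0.0008]
[-0.0, 0.0, 0.007, -0.0045, -0.0253, 0.0008]
[-0.0, 0.0, 0.008, -0.0046, -0.0253, 0.0009]
end [0.46 0.27 0.43] err [-0. -0.  0.] [-0.  0. -0.]
```

```bash
python3 -m creep '[[[-0.088,0.001,0.001,-0.005,-0.0075,-0.0075,0],[-0.088,0.001,0.001,-0.005,-0.0065,-0.008,0],[-0.088,0.001,0.001,-0.005,-0.006,-0.009,0],[-0.088,0.001,0.001,-0.005,-0.005,-0.0095,0],[-0.088,0.001,0.001,-0.005,-0.0045,-0.0095,0],[-0.088,0.001,0.001,-0.005,-0.0035,-0.01,0],[-0.088,0.001,0,-0.005,-0.0025,-0.0105,0],[-0.088,0.001,0.001,-0.005,-0.0015,-0.0105,0],[-0.08,0.001,0.001,-0.005,-0.0005,-0.0105,0],[0,0,0,0,0,0,0]]]'
python3 - <<'E'
from h import *
o,r,p=state(); print(p,o['q'].round(2),o['contact_force'].round(1))
y=np.radians(2.3); g=R.from_matrix(np.array([[np.cos(y),np.sin(y),0],[np.sin(y),-np.cos(y),0],[0,0,-1]]))
p,r=plan(p,r,[0.46,0.27,0.43],g,12)
E
```

```text
t: 8.55
eef_pos: [0.524, -0.0171, 0.4287]
tool_rot: [0.008, 0.997, 0.074, -0.009]
contact_force: [-0.3, 1.2, 0.3]
gripper_width: -0.002
[ 0.52397124 -0.01709488  0.42866091] [-0.41  0.13  0.36  1.76 -0.03  1.28  0.1 ] [-0.3  1.2  0.3]
[0.001, 0.002, 0.009, -0.0018, -0.0244, -0.0004]
[0.002, 0.001, 0.009, -0.0019, -0.0245, -0.0004]
[0.001, 0.002, 0.009, -0.0022, -0.0244, -0.0004]
[0.001, 0.001, 0.009, -0.0024, -0.0244, -0.0003]
[0.001, 0.002, 0.009, -0.0027, -0.0243, -0.0003]
[0.002, 0.001, 0.009, -0.0028, -0.0244, -0.0003]
[0.001, 0.002, 0.009, -0.0031, -0.0243, -0.0003]
[0.001, 0.001, 0.009, -0.0033, -0.0243, -0.0002]
[0.001, 0.002, 0.009, -0.0035, -0.0243, -0.0003]
[0.002, 0.002, 0.009, -0.0037, -0.0242, -0.0001]
[0.001, 0.001, 0.009, -0.0039, -0.0242, -0.0002]
[0.001, 0.002, 0.009, -0.0042, -0.0241, -0.0001]
end [0.46 0.27 0.43] err [0. 0. 0.] [ 0. -0. -0.]
```

```bash
python3 -m creep '[[[0.001,0.002,0.009,-0.002,-0.024,0,0],[0.001,0.002,0.009,-0.002,-0.024,0,0],[0.001,0.002,0.009,-0.002,-0.024,0,0],[0.001,0.002,0.009,-0.0025,-0.024,0,0],[0.001,0.002,0.009,-0.0025,-0.024,0,0],[0.001,0.002,0.009,-0.003,-0.024,0,0],[0.001,0.002,0.009,-0.003,-0.024,0,0],[0.001,0.002,0.009,-0.0035,-0.024,0,0.06],[0.001,0.002,0.009,-0.0035,-0.024,0,0.06],[0.001,0.002,0.009,-0.0035,-0.024,0,0.06],[0.001,0.001,0.009,-0.004,-0.024,0,0.06],[0.001,0.001,0.009,-0.004,-0.024,0,0.06],[0,0,0,0,0,0,0.06],[0,0,0,0,0,0,0.06]]]'
python3 - <<'E'
from h import *
o,r,p=state(); print(p,o['q'].round(2),o['contact_force'].round(1),o['gripper_width'])
c=cam('wrist'); save(c,'wrist8.png');np.savez('c_wrist8.npz',P=cloud(c),color=c['color'])
E
```

```text
t: 9.72
eef_pos: [0.4434, 0.288, 0.4045]
tool_rot: [-0.011, 0.999, 0.027, -0.023]
contact_force: [-0.2, -0.1, -1.3]
gripper_width: 0.702
[0.44344426 0.28796605 0.40447351] [-0.77  0.16  0.12  1.76 -0.07  1.24 -0.58] [-0.2 -0.1 -1.3] 0.7015671746659133
```

View pics/wrist8.png

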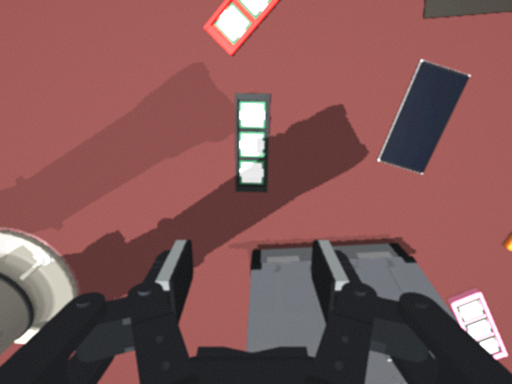

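The wrist view shows the tray between the jaws' line at (253,142), with three bright caps. I'll measure it.

```bash
cat >> h.py <<'E'
def jaw(y):
    return R.from_matrix(np.array([[np.cos(y),np.sin(y),0],[np.sin(y),-np.cos(y),0],[0,0,-1]]))
E
python3 - <<'E'
from h import *
d=np.load('c_wrist8.npz'); P=d['P']
m=np.zeros(P.shape[:2],bool); m[85:205,225:285]=1
q=P[m]; print(np.nanmedian(P[150:180,280:300,2])); q=q[(q[:,2]>0.008)&(q[:,2]<.03)]
(cx,cy),wh,a=cv2.minAreaRect((q[:,:2]*1000).astype(np.float32)); print(cx,cy,wh,a,np.median(q[:,2]),len(q))
o,r,p=state()
y=np.radians(a if a<45 else a-90)
print(np.degrees(y))
p,r=plan(p,r,[cx/1000,cy/1000,0.15],jaw(y),10)
E
```

```text
0.0006154548925634015
425.513427734375 295.653076171875 (49.999107360839844, 148.08453369140625) 2.3478097915649414 0.012840285112579895 3005
2.3478097915649414
[-0.002, 0.005, 0.001, -0.0005, -0.0003, 0.0255]
[-0.002, 0.004, 0.002, -0.0007, -0.0003, 0.0255]
[-0.003, 0.005, 0.001, -0.0007, -0.0003, 0.0255]
[-0.002, 0.005, 0.002, -0.0009, -0.0005, 0.0254]
[-0.002, 0.005, 0.001, -0.001, -0.0004, 0.0255]
[-0.002, 0.004, 0.002, -0.0012, -0.0006, 0.0255]
[-0.003, 0.005, 0.001, -0.0012, -0.0006, 0.0255]
[-0.002, 0.005, 0.001, -0.0014, -0.0006, 0.0254]
[-0.002, 0.004, 0.002, -0.0015, -0.0007, 0.0255]
[-0.002, 0.005, 0.001, -0.0016, -0.0008, 0.0254]
end [0.4255 0.2957 0.15  ] err [ 0. -0.  0.] [-0.  0.  0.]
```

```bash
python3 -m creep '[[[-0.002,0.005,0.001,-0.0005,-0.0005,0.025,0.066],[-0.002,0.005,0.001,-0.0005,-0.0005,0.025,0.066],[-0.002,0.005,0.001,-0.0005,-0.0005,0.025,0.066],[-0.002,0.005,0.002,-0.001,-0.0005,0.025,0.066],[-0.002,0.005,0.002,-0.001,-0.0005,0.025,0.066],[-0.002,0.005,0.002,-0.001,-0.0005,0.025,0.066],[-0.002,0.005,0.001,-0.001,-0.0005,0.025,0.066],[-0.002,0.005,0.001,-0.0015,-0.0005,0.025,0.066],[-0.002,0.005,0.001,-0.0015,-0.001,0.02,0.066],[-0.002,0.005,0.001,-0.0015,-0.001,0.01,0.066],[0,0,0,0,0,0,0.066]]]'
python3 - <<'E'
from h import *
o,r,p=state(); print(p,o['q'].round(2),o['contact_force'].round(1),o['gripper_width'])
print(np.degrees((r.inv()*jaw(np.radians(2.35))).as_rotvec()))
plan(p,r,[.4255,.2957,.085],jaw(np.radians(2.35)),4)
E
```

```text
t: 10.68
eef_pos: [0.4273, 0.2852, 0.1598]
tool_rot: [-0.002, 1.0, 0.013, -0.002]
contact_force: [-0.1, 0.3, -0.5]
gripper_width: 0.775
[0.42730626 0.28524633 0.1597997 ] [-0.78  0.41  0.09  2.06 -0.07  0.67 -0.62] [-0.1  0.3 -0.5] 0.7746180404959492
[-0.27961877  0.28001753 -0.91449631]
[-0.001, 0.001, -0.004, -0.0003, -0.0025, 0.0187]
[-0.001, 0.001, -0.004, -0.0003, -0.0026, 0.0187]
[-0.002, 0.002, -0.004, -0.0003, -0.0026, 0.0187]
[-0.001, 0.001, -0.004, -0.0003, -0.0026, 0.0187]
end [0.4255 0.2957 0.085 ] err [-0. -0. -0.] [ 0. -0.  0.]
```

```bash
python3 -m creep '[[[-0.001,0.001,-0.004,-0.0005,-0.0025,0.0185,0.066],[-0.001,0.001,-0.004,-0.0005,-0.0025,0.0185,0.066],[-0.001,0.001,-0.004,-0.0005,-0.0025,0.0185,0.066],[-0.001,0.001,-0.003,-0.0005,-0.0025,0.014,0.066],[0,0,0,0,0,0,0.066]]]'
python3 - <<'E'
from h import *
o,r,p=state(); print(p,o['q'].round(2),o['contact_force'].round(1),o['gripper_width'])
plan(p,r,[.4255,.2957,.078],jaw(np.radians(2.35)),2)
c=cam('wrist'); save(c,'wrist9.png');P=cloud(c)
T=(P-p)@r.as_matrix()
m=(np.abs(T[...,1])<.03)&(np.abs(T[...,0])>.02)&(np.abs(T[...,0])<.07)&(P[...,2]>-.01)
m&=np.arange(384)[:,None]>150
for s in (-1,1):
    k=T[m&(s*T[...,0]>0)]; k=k[k[:,2]>.03]
    print(np.histogram(k[:,2],bins=np.arange(.03,.1,.005)))
for s in (1,-1):
    for lo in np.arange(.02,.07,.005):
        k=T[m&(s*T[...,0]>lo)&(s*T[...,0]<lo+.005)]
        if len(k): print(s,round(lo,3),len(k),np.percentile(k[:,2],[5,50,95]).round(3))
E
```

```text
t: 11.1
eef_pos: [0.4278, 0.2914, 0.0894]
tool_rot: [-0.001, 1.0, 0.016, -0.0]
contact_force: [-0.2, 0.5, -0.5]
gripper_width: 0.773
[0.4278425  0.29143047 0.08936496] [-0.78  0.54  0.08  2.08 -0.08  0.52 -0.61] [-0.2  0.5 -0.5] 0.7728561526622262
[-0.001, 0.0, -0.004, -0.0011, -0.0022, 0.0057]
[-0.001, 0.0, -0.004, -0.0011, -0.0021, 0.0057]
end [0.4255 0.2957 0.078 ] err [0. 0. 0.] [-0.  0. -0.]
(array([ 335,  366,  319,  292,  260,  220,  118,    5,  470,  714,  272,
       5083,  123,    0]), array([0.03 , 0.035, 0.04 , 0.045, 0.05 , 0.055, 0.06 , 0.065, 0.07 ,
       0.075, 0.08 , 0.085, 0.09 , 0.095, 0.1  ]))
(array([ 333,  359,  324,  279,  268,  209,  122,    4,  314,  185,    0,
       5965,  103,    0]), array([0.03 , 0.035, 0.04 , 0.045, 0.05 , 0.055, 0.06 , 0.065, 0.07 ,
       0.075, 0.08 , 0.085, 0.09 , 0.095, 0.1  ]))
1 0.02 1656 [-0.017 -0.007  0.076]
1 0.025 2062 [-0.016 -0.     0.089]
1 0.03 2898 [-0.007  0.042  0.089]
1 0.035 2125 [0.007 0.041 0.089]
1 0.04 1253 [0.01  0.039 0.089]
1 0.045 1539 [0.011 0.018 0.089]
1 0.05 2782 [-0.007  0.011  0.089]
1 0.055 3220 [-0.012  0.007  0.089]
1 0.06 2428 [-0.012  0.007  0.089]
1 0.065 1117 [-0.009  0.088  0.089]
-1 0.02 2271 [-0.017  0.     0.083]
-1 0.025 1591 [-0.015 -0.003  0.075]
-1 0.03 3022 [-0.004  0.041  0.089]
-1 0.035 1802 [0.007 0.042 0.09 ]
-1 0.04 1402 [0.012 0.038 0.089]
-1 0.045 1474 [0.011 0.016 0.09 ]
-1 0.05 3482 [-0.01   0.009  0.089]
-1 0.055 2811 [-0.012  0.008  0.089]
-1 0.06 2089 [-0.01   0.008  0.089]
-1 0.065 829 [0.006 0.089 0.09 ]
```

View pics/wrist9.png

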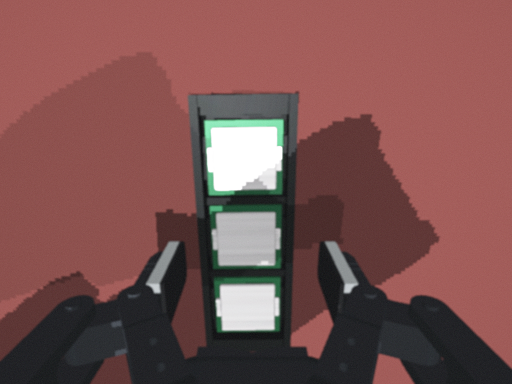

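The tray lies centred between the open pads. The fingertips measure about 64 mm ahead of the TCP at this opening, so I'll descend to z ≈ 0.071 and close.

```bash
python3 -m creep '[[[-0.001,0,-0.004,-0.001,-0.0015,0.005,0.066],[-0.001,0,-0.004,-0.001,-0.0015,0.005,0.066],[0,0,0,0,-0.0005,0.005,0.066],[0,0,0,0,0,0,0.066]]]'
python3 - <<'E'
from h import *
o,r,p=state(); print(p,o['q'].round(2),o['contact_force'].round(1),o['gripper_width'])
plan(p,r,[.4255,.2957,.071],jaw(np.radians(2.35)),1)
E
```

```text
t: 11.48
eef_pos: [0.4288, 0.2945, 0.0777]
tool_rot: [-0.002, 1.0, 0.019, 0.002]
contact_force: [1.0, 0.2, -0.5]
gripper_width: 0.769
[0.4287648  0.29452406 0.0777435 ] [-0.78  0.56  0.07  2.08 -0.08  0.49 -0.61] [ 1.   0.2 -0.5] 0.7694088692862047
[-0.004, -0.005, -0.004, -0.0033, -0.0013, 0.0067]
end [0.4254 0.2957 0.071 ] err [ 0.1 -0.  -0. ] [0. 0. 0.]
```

```bash
python3 -m creep '[[[-0.004,-0.005,-0.004,-0.003,-0.001,0.005,0.066],[0,0,0,-0.001,0,0.002,0.066],[0,0,0,-0.001,0,0,0.066]]]'
python3 - <<'E'
from h import *
o,r,p=state(); print(p,o['q'].round(2),o['contact_force'].round(1),o['gripper_width'])
plan(p,r,[.4255,.2957,.071],jaw(np.radians(2.35)),1)
E
```

```text
t: 11.73
eef_pos: [0.4241, 0.2958, 0.071]
tool_rot: [-0.0, 1.0, 0.021, 0.0]
contact_force: [-0.2, -0.9, -0.6]
gripper_width: 0.774
[0.42407262 0.29578874 0.07098525] [-0.79  0.57  0.07  2.09 -0.08  0.48 -0.61] [-0.2 -0.9 -0.6] 0.7739149559101021
[-0.0, -0.001, 0.001, 0.0014, 0.0001, -0.0]
end [0.4255 0.2957 0.071 ] err [ 0. -0.  0.] [-0.  0. -0.]
```

```bash
python3 -m creep '[[[0,0,0,0.001,0,0,0.05],[0,0,0,0,0,0,0.044],[0,0,0,0,0,0,0.044],[0,0,0,0,0,0,0.04],[0,0,0,0,0,0,0.04],[0,0,0,0,0,0,0.04]]]' 50
python3 - <<'E'
from h import *
o,r,p=state(); print(p,o['contact_force'].round(1),o['gripper_width']*.0854)
c=cam('wrist'); save(c,'wrist10.png');P=cloud(c);T=(P-p)@r.as_matrix()
m=(np.abs(T[...,1])<.012)&(np.abs(T[...,0])>.026)&(np.abs(T[...,0])<.045)&(T[...,2]>.04)
k=T[m]; print(np.histogram(k[:,2],bins=np.arange(.04,.08,.003)))
E
```

```text
t: 12.23
eef_pos: [0.4248, 0.2958, 0.0713]
tool_rot: [-0.0, 1.0, 0.021, 0.0]
contact_force: [-0.7, 0.2, -1.4]
gripper_width: 0.569
[0.42481649 0.29583133 0.07130222] [-0.7  0.2 -1.4] 0.048578021555982384
(array([190, 180, 159, 135, 162, 135, 121,  79,  20, 105, 908,   0,   0]), array([0.04 , 0.043, 0.046, 0.049, 0.052, 0.055, 0.058, 0.061, 0.064,
       0.067, 0.07 , 0.073, 0.076, 0.079]))
```

View pics/wrist10.png

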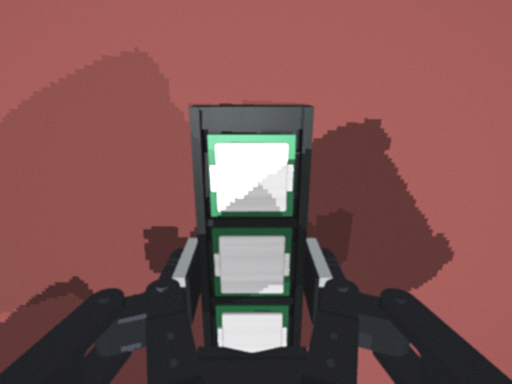

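Gripped at 48.6 mm, with the pads on the middle cell. Lift straight up.

```bash
python3 -m creep '[[[0,0,0,0,0,-0.006,0.04],[0,0,0,0,0,-0.01,0.04],[0,0,0,0,0,-0.015,0.04],[0,0,0,0,0,-0.02,0.04],[0,0,0,0,0,-0.025,0.04],[0,0,0,0,0,-0.025,0.04],[0,0,0,0,0,-0.025,0.04],[0,0,0,0,0,-0.025,0.04],[0,0,0,0,0,-0.025,0.04]]]'
python3 - <<'E'
from h import *
o,r,p=state(); print(p,o['contact_force'].round(1),o['gripper_width']*.0854,r.as_matrix().round(3))
c=cam('side'); save(c,'side11.png')
p,r=plan(p,r,[.44,.30,.41],jaw(np.radians(4)),7)
p,r=plan(p,r,list(c2w([0,.058,0])[:2])+[.41],jaw(np.radians(7.5)),13)
E
```

```text
t: 13.03
eef_pos: [0.4217, 0.2929, 0.2552]
tool_rot: [0.003, 1.0, 0.021, -0.004]
contact_force: [0.9, -0.0, -1.0]
gripper_width: 0.568
[0.42166726 0.29292683 0.25518552] [ 0.9 -0.  -1. ] 0.04849497005334947 [[ 0.999  0.042 -0.008]
 [ 0.041 -0.999 -0.007]
 [-0.008  0.007 -1.   ]]
[0.001, 0.001, -0.004, 0.0025, -0.0008, -0.0221]
[0.001, 0.001, -0.004, 0.0025, -0.0007, -0.0222]
[0.001, 0.001, -0.004, 0.0025, -0.0008, -0.0221]
[0.001, 0.002, -0.004, 0.0026, -0.0008, -0.0221]
[0.001, 0.001, -0.004, 0.0026, -0.0008, -0.0222]
[0.001, 0.001, -0.004, 0.0026, -0.0008, -0.0221]
[0.0, 0.001, -0.004, 0.0027, -0.0008, -0.0221]
end [0.44 0.3  0.41] err [-0.  0.  0.] [ 0.  0. -0.]
[0.0, 0.0, -0.005, 0.0039, 0.0212, 0.0]
[0.0, 0.0, -0.004, 0.0038, 0.0212, 0.0]
[0.0, 0.0, -0.005, 0.0038, 0.0212, 0.0]
[0.0, 0.0, -0.005, 0.0036, 0.0212, 0.0]
[0.0, 0.0, -0.005, 0.0035, 0.0212, 0.0]
[0.0, 0.0, -0.004, 0.0034, 0.0213, 0.0]
[0.0, 0.0, -0.005, 0.0033, 0.0213, 0.0001]
[0.0, 0.0, -0.005, 0.0033, 0.0213, -0.0]
[0.0, 0.0, -0.004, 0.0031, 0.0213, -0.0]
[0.0, 0.0, -0.005, 0.003, 0.0213, -0.0]
[0.0, 0.0, -0.005, 0.0029, 0.0213, -0.0]
[0.0, 0.0, -0.005, 0.0028, 0.0214, -0.0]
[0.0, 0.0, -0.004, 0.0027, 0.0213, 0.0]
end [0.5099 0.029  0.41  ] err [ 0.1 -0.  -0. ] [ 0.  0. -0.]
```

View pics/side11.png

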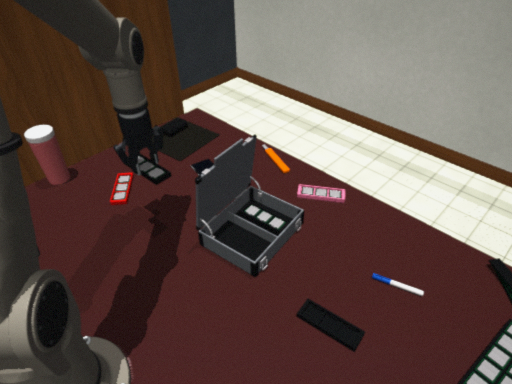

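The tray hangs level in the grip at about (152,170), and the lid is still propped. I'll go up and over.

```bash
python3 -m creep '[[[0.001,0.001,-0.004,0.0025,-0.001,-0.023,0.04],[0.001,0.001,-0.004,0.0025,-0.001,-0.023,0.04],[0.001,0.001,-0.004,0.0025,-0.001,-0.023,0.04],[0.001,0.002,-0.004,0.0025,-0.001,-0.023,0.04],[0.001,0.001,-0.004,0.0025,-0.001,-0.023,0.04],[0.001,0.001,-0.004,0.0025,-0.001,-0.023,0.04],[0,0.001,-0.004,0.0025,-0.001,-0.015,0.04],[0,0,0,0,0,-0.005,0.04]]]'
python3 - <<'E'
from h import *
o,r,p=state(); print(p,o['contact_force'].round(1),o['gripper_width']*.0854)
p,r=plan(p,r,list(c2w([0,.058,0])[:2])+[.415],jaw(np.radians(7.5)),15)
E
```

```text
t: 13.75
eef_pos: [0.4381, 0.2983, 0.4338]
tool_rot: [-0.005, 0.999, 0.034, 0.005]
contact_force: [0.1, -0.2, -1.4]
gripper_width: 0.571
[0.43810547 0.29831769 0.43381548] [ 0.1 -0.2 -1.4] 0.04879073523631906
[-0.001, -0.001, -0.004, 0.0035, 0.0183, 0.0011]
[-0.0, -0.001, -0.004, 0.0035, 0.0182, 0.0012]
[-0.001, -0.0, -0.004, 0.0034, 0.0183, 0.0011]
[-0.0, -0.001, -0.005, 0.0033, 0.0183, 0.0011]
[-0.001, -0.001, -0.004, 0.0032, 0.0183, 0.0012]
[-0.001, -0.001, -0.004, 0.0032, 0.0183, 0.0011]
[-0.0, -0.0, -0.004, 0.003, 0.0184, 0.0012]
[-0.001, -0.001, -0.004, 0.003, 0.0183, 0.0012]
[-0.001, -0.001, -0.004, 0.003, 0.0184, 0.0012]
[-0.0, -0.001, -0.004, 0.0028, 0.0184, 0.0012]
[-0.001, -0.0, -0.004, 0.0028, 0.0183, 0.0012]
[-0.0, -0.001, -0.005, 0.0027, 0.0184, 0.0012]
[-0.001, -0.001, -0.004, 0.0027, 0.0184, 0.0012]
[-0.001, -0.001, -0.004, 0.0025, 0.0185, 0.0013]
[-0.0, -0.001, -0.004, 0.0025, 0.0184, 0.0012]
end [0.51   0.0289 0.415 ] err [-0.  0. -0.] [-0.  0.  0.]
```

```bash
python3 -m creep '[[[-0.001,-0.001,-0.004,0.0035,0.018,0,0.04],[-0.001,-0.001,-0.004,0.0035,0.018,0,0.04],[-0.001,-0.001,-0.004,0.0035,0.018,0,0.04],[-0.001,-0.001,-0.004,0.0035,0.018,0,0.04],[-0.001,-0.001,-0.004,0.003,0.018,0,0.04],[-0.001,-0.001,-0.004,0.003,0.018,0,0.04],[0,0,-0.004,0.003,0.018,0,0.04],[0,0,-0.004,0.003,0.018,0,0.04]]]'
python3 - <<'E'
from h import *
o,r,p=state(); print(p,o['contact_force'].round(1),o['gripper_width']*.0854)
p,r=plan(p,r,list(c2w([0,.058,0])[:2])+[.415],jaw(np.radians(7.5)),7)
E
```

```text
t: 14.42
eef_pos: [0.4719, 0.1537, 0.4327]
tool_rot: [-0.003, 0.998, 0.055, 0.001]
contact_force: [0.3, 0.3, -1.0]
gripper_width: 0.57
[0.47194724 0.153722   0.43272366] [ 0.3  0.3 -1. ] 0.048710868991602124
[-0.001, -0.0, -0.003, 0.0034, 0.0183, 0.0024]
[-0.001, -0.001, -0.003, 0.0034, 0.0184, 0.0025]
[-0.001, -0.0, -0.003, 0.0033, 0.0183, 0.0024]
[-0.001, -0.001, -0.003, 0.0033, 0.0184, 0.0025]
[-0.001, -0.0, -0.003, 0.0032, 0.0183, 0.0025]
[-0.0, -0.0, -0.002, 0.0032, 0.0184, 0.0025]
[-0.001, -0.001, -0.003, 0.0031, 0.0184, 0.0025]
end [0.51   0.0289 0.415 ] err [-0.  0. -0.] [-0.  0. -0.]
```

```bash
python3 -m creep '[[[-0.001,0,-0.003,0.0035,0.018,0,0.04],[-0.001,0,-0.003,0.0035,0.018,0,0.04],[-0.001,0,-0.003,0.0035,0.018,0,0.04],[-0.001,0,-0.003,0.0035,0.018,0,0.04],[-0.001,0,-0.003,0.003,0.018,0,0.04],[0,0,-0.003,0.003,0.017,0,0.04],[0,0,-0.003,0.003,0.012,0,0.04],[0,0,0,0,0,0,0.04]]]'
python3 - <<'E'
from h import *
o,r,p=state(); print(p,o['q'].round(2),o['contact_force'].round(1),o['gripper_width']*.0854)
c=cam('wrist'); save(c,'wrist12.png');np.savez('c_wrist12.npz',P=cloud(c),color=c['color'],p=p,r=r.as_matrix())
c=cam('side'); save(c,'side12.png')
E
```

```text
t: 15.08
eef_pos: [0.5043, 0.0256, 0.4283]
tool_rot: [0.0, 0.998, 0.062, -0.003]
contact_force: [-0.4, -0.1, -1.2]
gripper_width: 0.569
[0.50434466 0.02561538 0.42827741] [-0.51  0.09  0.36  1.8  -0.03  1.26 -0.01] [-0.4 -0.1 -1.2] 0.04860856911296374
```

View pics/wrist12.png

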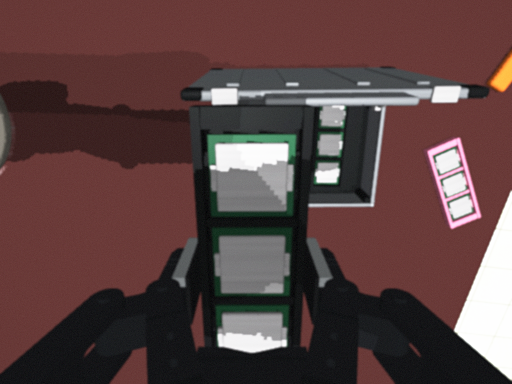

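View pics/side12.png

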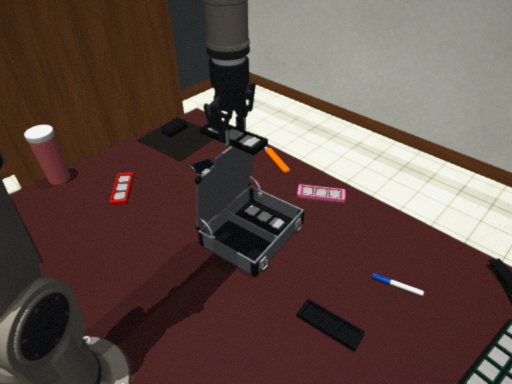

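```bash
python3 - <<'E'
from h import *
o,r,p=state(); c=cam('wrist')
Rm=cv2.Rodrigues(np.array(c['rvec'],float))[0]; cw=-Rm.T@np.array(c['tvec']).reshape(3)
M=np.array([CX,CY,CZ])
print('cam in tool',r.inv().apply(cw-p),'tcp case',M@(p-C))
P=cloud(c); T=(P-p)@r.as_matrix()
# tray top in grip: points with tool z .05-.068
m=(T[...,2]>.05)&(T[...,2]<.066)&(np.abs(T[...,0])<.03)&(T[...,1]<-.012)
k=P[m]; print(len(k)); A=np.c_[k[:,:2]-p[:2],np.ones(len(k))]; print('tilt of tray plane',np.linalg.lstsq(A,k[:,2],rcond=None)[0])
L=(P-C)@M.T
m=(L[...,2]>.1)&(L[...,2]<.275)&(np.abs(L[...,1])<.12)&(L[...,0]>.05)&(L[...,0]<.12)&(T[...,2]>.1)
k=L[m]; print('lid minx',np.percentile(k[:,0],[1,50]),k[:,2].max())
p1=c2w([-.03,.058,.415]); p,r=plan(p,r,p1,jaw(A0:=np.radians(7.5)),2)
E
```

```text
cam in tool [ 0.00073909 -0.0807756  -0.07055584] tcp case [2.24204424e-04 6.40969601e-02 4.28260738e-01]
15392
tilt of tray plane [-0.01016295  0.02772342  0.36815459]
lid minx [0.06664414 0.07843263] 0.2731112269375073
[-0.001, 0.003, -0.002, 0.0031, 0.0151, 0.0066]
[-0.0, 0.003, -0.001, 0.0031, 0.0151, 0.0066]
end [ 0.5139 -0.0008  0.415 ] err [ 0. -0. -0.] [-0.  0. -0.]
```

```bash
python3 - <<'E'
from h import *
o,r,p=state()
for n in ('side','top'):
    c=cam(n); P=cloud(c); T=(P-p)@r.as_matrix()
    m=(np.abs(T[...,0])<.08)&(T[...,2]>-.2)&(T[...,2]<.0)&(np.abs(T[...,1])<.2)
    k=T[m]; print(n,len(k))
    for lo in np.arange(-.2,0,.02):
        s=k[(k[:,2]>lo)&(k[:,2]<lo+.02)]
        if len(s): print(round(lo,2),len(s),'y',s[:,1].min().round(3),s[:,1].max().round(3),'x',s[:,0].min().round(3),s[:,0].max().round(3))
    if n=='side':
        im=cv2.resize(c['color'][60:190,160:300,::-1],None,fx=5,fy=4,interpolation=cv2.INTER_CUBIC); cv2.imwrite('pics/zoom.png',im)
E
```

```text
side 4474
-0.2 576 y -0.027 0.038 x -0.038 0.023
-0.18 530 y -0.025 0.038 x -0.038 0.02
-0.16 509 y -0.026 0.039 x -0.039 0.017
-0.14 520 y -0.029 0.04 x -0.04 0.029
-0.12 385 y -0.032 0.04 x -0.039 0.033
-0.1 449 y -0.032 0.039 x -0.038 0.026
-0.08 397 y -0.027 0.039 x -0.038 0.018
-0.06 194 y -0.018 0.037 x -0.04 0.016
-0.04 517 y -0.013 0.02 x -0.068 0.07
-0.02 397 y -0.013 0.018 x -0.065 0.065
top 74
-0.04 73 y -0.011 0.015 x 0.055 0.067
-0.02 1 y -0.011 -0.011 x 0.059 0.059
```

View pics/zoom.png

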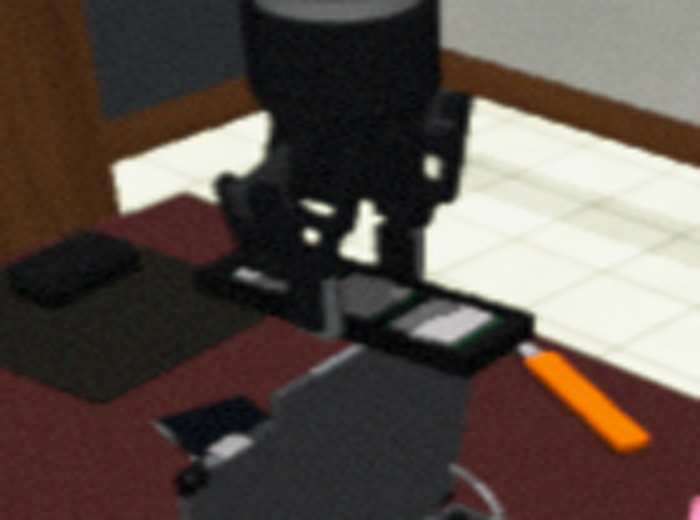

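There's no solid camera body; the gripper stays within ±40 mm of its axis. I'll shift the tray forward so its end clears the tilted lid top, then descend.

```bash
python3 -m creep '[[[-0.001,0.003,-0.002,0.0035,0.014,0,0.04],[0,0.003,-0.001,0.0035,0.014,0,0.04],[0,0,0,0,0,0.01,0.04],[0,0,0,0,0,0.02,0.04],[0,0,0,0,0,0.02,0.04]]]'
python3 - <<'E'
from h import *
o,r,p=state(); print(p,np.array([CX,CY,CZ])@(p-C))
p1=c2w([-.03,.058,.24]); p,r=plan(p,r,p1,jaw(np.radians(7.5)),7)
E
```

```text
t: 15.75
eef_pos: [0.5162, 0.0093, 0.3799]
tool_rot: [-0.002, 0.997, 0.072, 0.004]
contact_force: [0.7, -0.4, -1.3]
gripper_width: 0.568
[0.51620024 0.0093055  0.37994808] [-0.02026588  0.05441048  0.37994808]
[-0.001, -0.001, 0.002, -0.0007, 0.0015, 0.02]
[-0.0, -0.002, 0.002, -0.0007, 0.0014, 0.02]
[-0.001, -0.001, 0.001, -0.0006, 0.0014, 0.02]
[-0.0, -0.001, 0.002, -0.0007, 0.0014, 0.0199]
[-0.001, -0.002, 0.002, -0.0006, 0.0015, 0.02]
[-0.0, -0.001, 0.002, -0.0005, 0.0014, 0.02]
[-0.001, -0.001, 0.001, -0.0006, 0.0014, 0.02]
end [ 0.5139 -0.0009  0.24  ] err [ 0.  0. -0.] [ 0. -0.  0.]
```

```bash
python3 -m creep '[[[0,-0.001,0.002,-0.0005,0.008,0.01,0.04],[0,-0.001,0.002,-0.0005,0.003,0.02,0.04],[0,-0.001,0.002,-0.0005,0.001,0.02,0.04],[0,-0.001,0.002,-0.0005,0.001,0.02,0.04],[0,-0.001,0.002,-0.0005,0.001,0.02,0.04],[0,-0.001,0.001,-0.0005,0.001,0.02,0.04],[0,-0.001,0.001,-0.0005,0.001,0.015,0.04]]]'
python3 - <<'E'
from h import *
o,r,p=state(); print(p,np.array([CX,CY,CZ])@(p-C),o['contact_force'].round(1))
c=cam('side'); save(c,'side13.png')
p,r=plan(p,r,c2w([-.02,.058,.16]),jaw(np.radians(7.5)),4)
p,r=plan(p,r,c2w([-.006,.058,.11]),jaw(np.radians(7.5)),4)
E
```

```text
t: 16.33
eef_pos: [0.5128, -0.0016, 0.246]
tool_rot: [-0.003, 0.998, 0.069, -0.001]
contact_force: [-0.5, 0.2, -1.1]
gripper_width: 0.571
[ 0.51275995 -0.0015618   0.24596074] [-0.03059117  0.0592398   0.24596074] [-0.5  0.2 -1.1]
[-0.001, 0.0, 0.002, 0.0004, -0.0025, 0.0215]
[-0.002, 0.001, 0.002, 0.0003, -0.0026, 0.0215]
[-0.001, -0.0, 0.002, 0.0003, -0.0025, 0.0215]
[-0.002, 0.0, 0.002, 0.0003, -0.0027, 0.0215]
end [0.5126 0.0091 0.16  ] err [ 0. -0. -0.] [ 0.  0. -0.]
[0.0, 0.0, -0.0, 0.0, -0.0035, 0.0125]
[0.0, 0.0, -0.0, 0.0, -0.0035, 0.0125]
[0.0, 0.0, -0.0, 0.0, -0.0035, 0.0125]
[0.0, 0.0, -0.0, 0.0, -0.0035, 0.0125]
end [0.5107 0.023  0.11  ] err [ 0. -0.  0.] [ 0.  0. -0.]
```

View pics/side13.png

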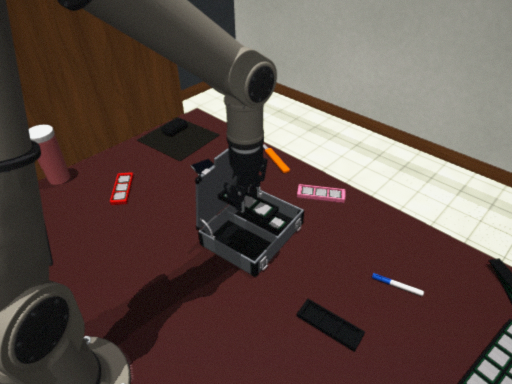

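```bash
python3 -m creep '[[[-0.001,0,0.002,0.0005,-0.003,0.02,0.04],[-0.001,0,0.002,0.0005,-0.004,0.02,0.04],[-0.001,0,0.002,0.0005,-0.005,0.02,0.04],[-0.001,0,0.002,0,-0.006,0.012,0.04],[0,0,0,0,-0.005,0.004,0.04],[0,0,0,0,0,0,0.04]]]'
python3 - <<'E'
from h import *
o,r,p=state(); print(p,np.array([CX,CY,CZ])@(p-C),o['contact_force'].round(1))
c=cam('wrist'); save(c,'wrist14.png')
c=cam('top'); save(c,'top14.png')
p,r=plan(p,r,c2w([-.006,.058,.09]),jaw(np.radians(7.5)),6)
E
```

```text
t: 16.88
eef_pos: [0.5092, 0.0245, 0.165]
tool_rot: [-0.001, 0.998, 0.066, -0.003]
contact_force: [-0.7, 0.5, -2.7]
gripper_width: 0.572
[0.50919895 0.0245474  0.164967  ] [-0.00424053  0.0593624   0.164967  ] [-0.7  0.5 -2.7]
[-0.0, 0.001, 0.0, 0.0003, 0.0003, 0.0125]
[-0.001, 0.001, 0.0, 0.0003, 0.0003, 0.0125]
[-0.0, 0.001, 0.001, 0.0003, 0.0004, 0.0125]
[-0.001, 0.001, -0.0, 0.0002, 0.0003, 0.0125]
[0.0, 0.001, 0.0, 0.0003, 0.0003, 0.0125]
[-0.0, 0.001, 0.0, 0.0003, 0.0003, 0.0125]
end [0.5108 0.0229 0.09  ] err [-0.1  0.   0. ] [-0.  0.  0.]
```

View pics/wrist14.png

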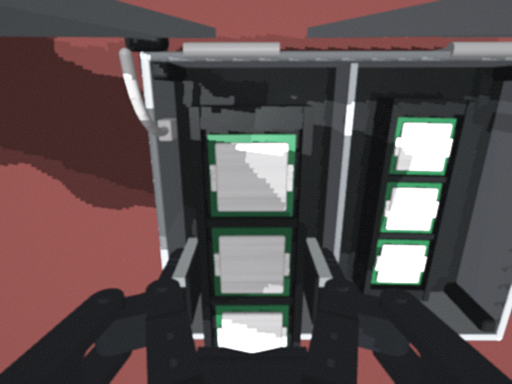

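View pics/top14.png

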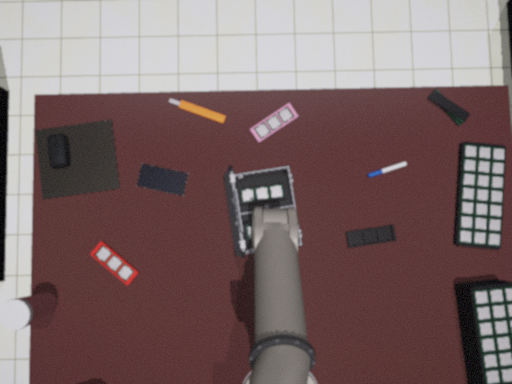

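The wrist view shows the tray (cols 200–300) over the empty bay, clear of the divider at col 345 and the side wall at col 165. I'll descend.

```bash
python3 -m creep '[[[0,0.001,0,0.0005,0.0005,0.0125,0.04],[0,0.001,0,0.0005,0.0005,0.0125,0.04],[0,0.001,0,0.0005,0.0005,0.0125,0.04],[0,0.001,0,0.0005,0,0.0125,0.04],[0,0.001,0,0,0,0.01,0.04],[0,0.001,0,0,0,0.005,0.04],[0,0,0,0,0,0,0.04]]]'
python3 - <<'E'
from h import *
o,r,p=state(); print(p,np.array([CX,CY,CZ])@(p-C),o['contact_force'].round(1),r.as_matrix()[2].round(4))
c=cam('wrist'); save(c,'wrist15.png')
p,r=plan(p,r,c2w([-.006,.058,.0815]),jaw(np.radians(7.5)),3)
E
```

```text
t: 17.57
eef_pos: [0.5192, 0.021, 0.1071]
tool_rot: [-0.002, 0.998, 0.065, 0.009]
contact_force: [-0.9, 0.7, -1.5]
gripper_width: 0.568
[0.51916771 0.02098551 0.10714353] [-0.00907313  0.04994385  0.10714353] [-0.9  0.7 -1.5] [ 0.0191 -0.0025 -0.9998]
[-0.001, -0.006, -0.0, -0.0028, -0.001, 0.0085]
[-0.001, -0.007, -0.001, -0.0028, -0.001, 0.0085]
[-0.0, -0.006, -0.0, -0.0028, -0.001, 0.0085]
end [0.5108 0.023  0.0815] err [ 0.  0. -0.] [-0. -0. -0.]
```

View pics/wrist15.png

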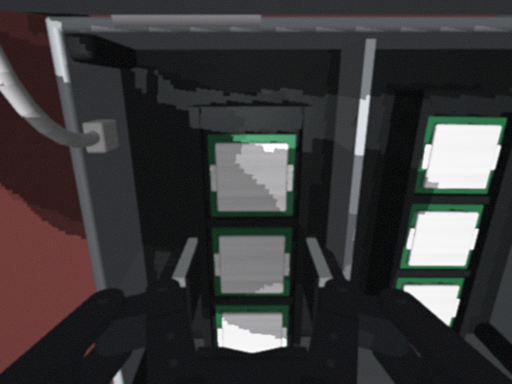

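```bash
python3 -m creep '[[[-0.001,-0.007,0,-0.004,-0.001,0.004,0.04],[0,-0.007,0,-0.003,-0.001,0.005,0.04],[0,-0.006,0,-0.002,0,0.004,0.04],[0,0,0,0,0,0,0.04]]]'
python3 - <<'E'
from h import *
o,r,p=state(); print(p,np.array([CX,CY,CZ])@(p-C),o['contact_force'].round(1),r.as_matrix()[2].round(4))
p,r=plan(p,r,c2w([-.006,.058,.082]),jaw(np.radians(7.5)),3)
E
```

```text
t: 17.95
eef_pos: [0.5107, 0.0219, 0.0954]
tool_rot: [-0.001, 0.998, 0.065, 0.0]
contact_force: [-0.8, -0.7, -2.3]
gripper_width: 0.569
[0.51067511 0.02194243 0.09543603] [-0.00701589  0.05823889  0.09543603] [-0.8 -0.7 -2.3] [ 0.001  -0.0017 -1.    ]
[-0.001, -0.0, -0.001, 0.0001, -0.0003, 0.0045]
[-0.0, -0.001, -0.0, 0.0, -0.0004, 0.0045]
[-0.001, 0.0, -0.001, 0.0001, -0.0003, 0.0044]
end [0.5108 0.023  0.082 ] err [ 0.  0. -0.] [0. 0. 0.]
```

```bash
python3 -m creep '[[[0,0,0,0,0,0.004,0.04],[0,0,0,0,0,0.004,0.04],[0,0,0,0,0,0.0035,0.04],[0,0,0,0,0,0,0.04]]]'
python3 - <<'E'
from h import *
o,r,p=state(); print(p,np.array([CX,CY,CZ])@(p-C),o['contact_force'].round(1),r.as_matrix()[2].round(4))
E
```

```text
t: 18.28
eef_pos: [0.5108, 0.0222, 0.0829]
tool_rot: [-0.001, 0.998, 0.065, 0.001]
contact_force: [-0.0, 0.0, -1.9]
gripper_width: 0.573
[0.51076003 0.02219313 0.08291456] [-0.00677842  0.05812197  0.08291456] [-0.   0.  -1.9] [ 0.0013 -0.0018 -1.    ]
```

```bash
python3 -m creep '[[[0,0,0,0,0,0.002,0.04],[0,0,0,0,0,0.001,0.04],[0,0,0,0,0,0.001,0.04]]]'; python3 -m creep '[[[0,0,0,0,0,0.001,0.04],[0,0,0,0,0,0,0.04]]]'
```

```text
t: 18.53
eef_pos: [0.511, 0.0221, 0.0791]
tool_rot: [-0.001, 0.998, 0.065, 0.0]
contact_force: [-7.1, 0.5, 28.2]
gripper_width: 0.569
t: 18.7
eef_pos: [0.5111, 0.022, 0.0797]
tool_rot: [-0.002, 0.998, 0.064, 0.0]
contact_force: [-0.2, 0.1, -1.6]
gripper_width: 0.567
```

Contact at z = 0.079, as predicted. I'll settle by half a millimetre and then open a little.

```bash
python3 -m creep '[[[0,0,0,0,0,0.0005,0.05],[0,0,0,0,0,0,0.054],[0,0,0,0,0,0,0.058],[0,0,0,0,0,0,0.06],[0,0,0,0,0,0,0.06]]]'
python3 - <<'E'
from h import *
o,r,p=state(); print(p,np.array([CX,CY,CZ])@(p-C),o['contact_force'].round(1),r.as_matrix()[2].round(4),o['gripper_width']*.0854)
c=cam('wrist'); save(c,'wrist16.png')
E
```

```text
t: 19.12
eef_pos: [0.513, 0.0222, 0.0799]
tool_rot: [-0.002, 0.998, 0.064, 0.002]
contact_force: [0.9, -0.8, -0.6]
gripper_width: 0.699
[0.51299848 0.02216893 0.07985982] [-0.00709459  0.05590583  0.07985982] [ 0.9 -0.8 -0.6] [ 0.0051 -0.0031 -1.    ] 0.05969399299797141
```

View pics/wrist16.png

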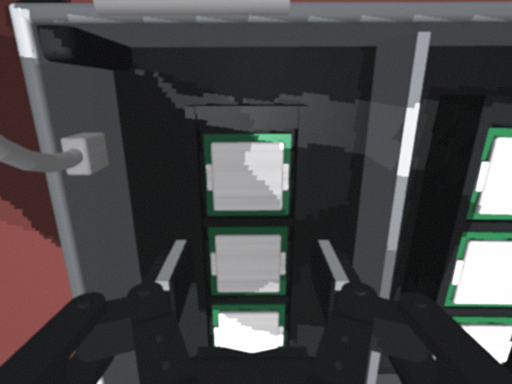

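The tray is released flat on the bay floor. I'll retreat straight up, moving slightly forward away from the lid.

```bash
python3 -m creep '[[[0,0,0,-0.0015,0,-0.004,0.06],[0,0,0,-0.001,0,-0.008,0.06],[0,0,0,0,0,-0.012,0.06],[0,0,0,0,0,-0.015,0.06],[0,0,0,0,0,-0.02,0.06],[0,0,0,0,0.002,-0.025,0.06],[0,0,0,0,0.002,-0.025,0.04],[0,0,0,0,0.002,-0.025,0.02],[0,0,0,0,0.002,-0.025,0]]]'
python3 - <<'E'
from h import *
o,r,p=state(); M=np.array([CX,CY,CZ]); print(p,M@(p-C),o['contact_force'].round(1),r.as_matrix()[2].round(4))
c=cam('wrist'); save(c,'wrist17.png'); P=cloud(c); L=(P-C)@M.T
np.savez('c_wrist17.npz',P=P)
for y0,y1 in((.02,.1),(-.1,-.02)):
    m=(L[...,1]>y0)&(L[...,1]<y1)&(np.abs(L[...,0])<.085)&(L[...,2]<.06)
    k=L[m]; print(np.histogram(k[:,2],bins=np.arange(0,.06,.004)))
E
```

```text
t: 19.92
eef_pos: [0.5044, 0.0124, 0.2432]
tool_rot: [-0.001, 0.998, 0.064, -0.006]
contact_force: [0.6, -0.4, 0.5]
gripper_width: 0.284
[0.504354   0.01237242 0.24322823] [-0.01567896  0.06575506  0.24322823] [ 0.6 -0.4  0.5] [-0.0115 -0.0026 -0.9999]
(array([   0,  710, 5298,  319, 2223, 4858,   18,    0,    0,    0,    0,
          0,    0,    0]), array([0.   , 0.004, 0.008, 0.012, 0.016, 0.02 , 0.024, 0.028, 0.032,
       0.036, 0.04 , 0.044, 0.048, 0.052, 0.056]))
(array([   0,  252, 2326,  195,  188,  205,  478, 1076, 5705, 2100,    0,
          0,    0,    0]), array([0.   , 0.004, 0.008, 0.012, 0.016, 0.02 , 0.024, 0.028, 0.032,
       0.036, 0.04 , 0.044, 0.048, 0.052, 0.056]))
```

View pics/wrist17.png

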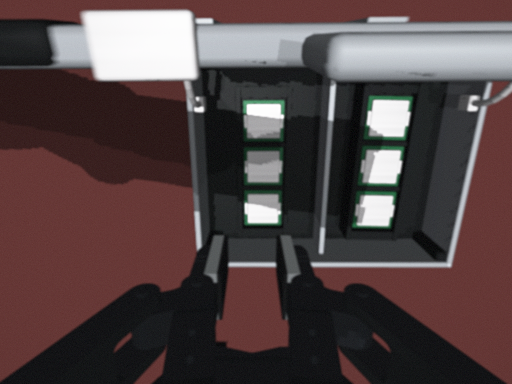

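The tray lies flat and straight in the bay, with its rim at about 22 mm. Its caps are at (263,120–208), and the packed trays are undisturbed. Now over the lid to push it from behind.

```bash
python3 - <<'E'
from h import *
o,r,p=state()
p,r=plan(p,r,c2w([-.02,.04,.43]),tilt(0),8)
p,r=plan(p,r,c2w([.15,.0,.43]),tilt(0),8)
E
```

```text
[-0.0, 0.001, -0.0, 0.0028, 0.0003, -0.0228]
[-0.001, 0.0, -0.001, 0.0029, 0.0004, -0.0227]
[-0.0, 0.001, -0.0, 0.0028, 0.0003, -0.0228]
[-0.001, 0.0, -0.001, 0.0029, 0.0004, -0.0228]
[0.0, 0.001, -0.0, 0.0029, 0.0004, -0.0227]
[-0.0, 0.0, -0.001, 0.0029, 0.0004, -0.0228]
[-0.001, 0.001, -0.0, 0.0029, 0.0004, -0.0227]
[-0.0, 0.0, -0.001, 0.0029, 0.0004, -0.0228]
end [0.5305 0.0114 0.43  ] err [-0.  0. -0.] [-0.  0.  0.]
[-0.0, 0.0, 0.0, 0.005, -0.0213, 0.0]
[-0.0, 0.0, 0.0, 0.005, -0.0212, 0.0]
[-0.0, 0.0, 0.0, 0.005, -0.0213, 0.0]
[-0.0, 0.0, 0.0, 0.005, -0.0212, 0.0]
[-0.0, 0.0, 0.0, 0.005, -0.0213, 0.0]
[-0.0, 0.0, 0.0, 0.005, -0.0212, 0.0]
[-0.0, 0.0, 0.0, 0.005, -0.0213, 0.0]
[-0.0, 0.0, 0.0, 0.0051, -0.0212, 0.0]
end [0.548  0.1852 0.43  ] err [-0.  0. -0.] [-0.  0.  0.]
```

```bash
python3 -m creep '[[[0,0.001,0,0.003,0.0005,-0.023,0],[0,0.001,0,0.003,0.0005,-0.023,0],[0,0.001,0,0.003,0.0005,-0.023,0],[0,0,0,0.003,0.0005,-0.023,0],[0,0,0,0.003,0.0005,-0.023,0],[0,0,0,0.003,0.0005,-0.023,0],[0,0,0,0.003,0.0005,-0.023,0],[0,0,0,0.003,0.0005,-0.02,0]]]'
python3 - <<'E'
from h import *
o,r,p=state(); M=np.array([CX,CY,CZ]); print(p,M@(p-C),o['contact_force'].round(1))
p,r=plan(p,r,c2w([.15,.0,.43]),tilt(0),9)
E
```

```text
t: 20.63
eef_pos: [0.5255, 0.0075, 0.4389]
tool_rot: [-0.002, 0.998, 0.062, -0.003]
contact_force: [0.0, 0.5, 0.1]
gripper_width: -0.002
[0.52547864 0.00753772 0.43893269] [-0.02322961  0.04544219  0.43893269] [0.  0.5 0.1]
[-0.001, 0.001, -0.001, 0.0049, -0.0193, 0.0011]
[-0.0, 0.0, -0.001, 0.005, -0.0192, 0.001]
[-0.001, 0.001, -0.0, 0.0049, -0.0193, 0.0011]
[-0.0, 0.0, -0.001, 0.005, -0.0193, 0.001]
[-0.001, 0.001, -0.001, 0.005, -0.0192, 0.001]
[-0.0, 0.001, -0.001, 0.005, -0.0193, 0.0011]
[-0.001, 0.0, -0.0, 0.005, -0.0193, 0.001]
[-0.001, 0.001, -0.001, 0.005, -0.0192, 0.001]
[-0.0, 0.001, -0.001, 0.005, -0.0193, 0.001]
end [0.5479 0.1852 0.43  ] err [ 0. -0.  0.] [-0. -0.  0.]
```

```bash
python3 -m creep '[[[0,0,-0.001,0.005,-0.0195,0,0],[0,0,-0.001,0.005,-0.0195,0,0],[0,0,-0.001,0.005,-0.0195,0,0],[0,0,-0.001,0.005,-0.0195,0,0],[0,0,0,0.005,-0.0195,0,0],[0,0,0,0.005,-0.0195,0,0],[0,0,0,0.005,-0.0195,0,0],[0,0,0,0.005,-0.0195,0,0],[0,0,0,0.005,-0.0195,0,0],[0,0,0,0,0,0,0]]]'
python3 - <<'E'
from h import *
o,r,p=state(); M=np.array([CX,CY,CZ]); print(p,M@(p-C),o['contact_force'].round(1))
p,r=plan(p,r,c2w([.15,.0,.305]),tilt(0),6)
E
```

```text
t: 21.47
eef_pos: [0.5462, 0.1889, 0.4497]
tool_rot: [-0.004, 0.998, 0.059, 0.001]
contact_force: [-0.3, 1.5, 0.4]
gripper_width: 0.003
[0.54623374 0.1889392  0.44970887] [0.15391087 0.00118702 0.44970887] [-0.3  1.5  0.4]
[-0.001, -0.001, -0.002, 0.0001, 0.0008, 0.0241]
[-0.002, -0.0, -0.002, 0.0002, 0.0009, 0.0241]
[-0.001, -0.001, -0.002, 0.0001, 0.0007, 0.0241]
[-0.001, -0.0, -0.002, 0.0002, 0.0008, 0.0242]
[-0.002, -0.001, -0.003, 0.0002, 0.0007, 0.0241]
[-0.001, -0.0, -0.002, 0.0002, 0.0007, 0.0241]
end [0.548  0.1852 0.305 ] err [-0.  0.  0.] [ 0. -0.  0.]
```

```bash
python3 -m creep '[[[-0.001,-0.001,-0.002,0,0,0.024,0],[-0.001,0,-0.002,0,0,0.024,0],[-0.001,0,-0.002,0,0,0.024,0],[-0.001,0,-0.002,0,0.0005,0.024,0],[-0.001,0,-0.002,0,0.0005,0.024,0],[-0.001,0,-0.002,0,0.0005,0.018,0],[0,0,0,0,0,0,0]]]'
cat >> h.py <<'E'
def closeplan(ths,s=.19,lead=0.0):
    o,r,p=state(); M=np.array([CX,CY,CZ]); q=M@(p-C)
    print('tip corner case',q+[-.011,0,-.073],o['contact_force'].round(1))
    for th in ths:
        k=np.array([.095,.0585])+s*np.array([-np.cos(th),np.sin(th)])+(.008-lead)*np.array([np.sin(th),np.cos(th)])
        t=c2w([k[0]+.011,0,k[1]+.073]); d=r.inv().apply(t-p).round(4); w=(r.inv()*tilt(0)).as_rotvec().round(3)
        print(round(th,2),[float(v) for v in w]+[float(v) for v in d]); p=p+r.apply(d); r=r*R.from_rotvec(w)
E
python3 - <<'E'
from h import *
closeplan([1.5,1.43,1.38,1.33,1.28,1.23,1.18,1.13,1.08,1.03,.98])
c=cam('side'); save(c,'side18.png')
E
```

```text
t: 22.05
eef_pos: [0.5446, 0.1852, 0.3097]
tool_rot: [-0.001, 0.998, 0.065, 0.002]
contact_force: [-0.1, 0.0, -1.0]
gripper_width: 0.002
tip corner case [0.13943978 0.00333895 0.23672832] [-0.1  0.  -1. ]
1.5 [-0.001, -0.005, -0.0, 0.0034, 0.0499, -0.0119]
1.43 [-0.0, 0.0, -0.0, 0.0, 0.0133, 0.0008]
1.38 [-0.0, 0.0, -0.0, 0.0, 0.0094, 0.0012]
1.33 [-0.0, 0.0, -0.0, 0.0, 0.0094, 0.0016]
1.28 [-0.0, 0.0, -0.0, 0.0, 0.0092, 0.0021]
1.23 [-0.0, 0.0, -0.0, 0.0, 0.0092, 0.0026]
1.18 [-0.0, 0.0, -0.0, 0.0, 0.009, 0.003]
1.13 [-0.0, 0.0, -0.0, 0.0, 0.0089, 0.0035]
1.08 [-0.0, 0.0, -0.0, 0.0, 0.0086, 0.0039]
1.03 [-0.0, 0.0, -0.0, 0.0, 0.0085, 0.0043]
0.98 [-0.0, 0.0, -0.0, 0.0, 0.0082, 0.0048]
```

View pics/side18.png

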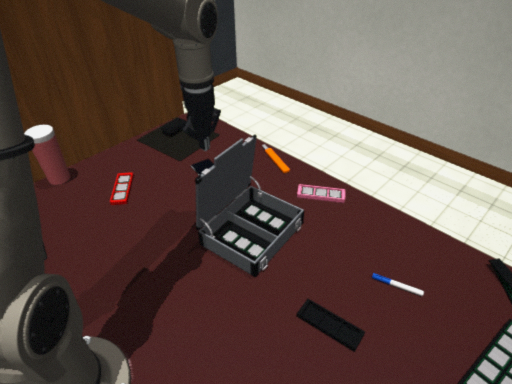

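The tray is in the near bay at (243,243), the lid is propped, and the fingers are behind it. Approach and push.

```bash
python3 -m creep '[[[-0.001,-0.002,0,0.0015,0.018,0,0],[0,-0.002,0,0.0015,0.016,0,0],[0,-0.001,0,0,0.012,0,0],[0,0,0,0,0.009,0.0005,0],[0,0,0,0,0.009,0.001,0],[0,0,0,0,0.009,0.0015,0]]]'
python3 - <<'E'
from h import *
closeplan(np.arange(1.43,.7,-.05),s=.18)
E
```

```text
t: 22.6
eef_pos: [0.5594, 0.1123, 0.3159]
tool_rot: [-0.003, 0.998, 0.067, 0.005]
contact_force: [-0.6, 1.8, -0.9]
gripper_width: -0.001
tip corner case [ 0.06517634 -0.00184609  0.24285908] [-0.6  1.8 -0.9]
1.43 [-0.005, -0.01, 0.003, -0.0019, -0.0125, 0.0051]
1.38 [-0.0, 0.0, -0.0, 0.0, 0.009, 0.0011]
1.33 [-0.0, 0.0, -0.0, 0.0, 0.0089, 0.0015]
1.28 [-0.0, 0.0, -0.0, 0.0, 0.0087, 0.002]
1.23 [-0.0, 0.0, -0.0, 0.0001, 0.0087, 0.0024]
1.18 [-0.0, 0.0, -0.0, -0.0, 0.0086, 0.0028]
1.13 [-0.0, 0.0, -0.0, -0.0, 0.0084, 0.0033]
1.08 [-0.0, 0.0, -0.0, -0.0, 0.0082, 0.0037]
1.03 [-0.0, 0.0, -0.0, -0.0, 0.008, 0.0041]
0.98 [-0.0, 0.0, -0.0, -0.0, 0.0078, 0.0044]
0.93 [-0.0, 0.0, -0.0, -0.0, 0.0076, 0.0049]
0.88 [-0.0, 0.0, -0.0, -0.0, 0.0073, 0.0053]
0.83 [-0.0, 0.0, -0.0, -0.0, 0.0071, 0.0056]
0.78 [-0.0, 0.0, -0.0, -0.0, 0.0067, 0.0059]
0.73 [-0.0, 0.0, -0.0, -0.0, 0.0065, 0.0063]
```

```bash
python3 -m creep '[[[-0.002,-0.004,0.001,-0.0005,0.008,0.004,0],[-0.002,-0.004,0.001,-0.0005,0.008,0.004,0],[0,-0.002,0.001,-0.0005,0.008,0.004,0],[0,0,0,0,0.008,0.004,0],[0,0,0,0,0.008,0.004,0]]]'
python3 - <<'E'
from h import *
closeplan(np.arange(1.13,.5,-.05),s=.18)
c=cam('side'); save(c,'side19.png')
E
```

```text
t: 23.02
eef_pos: [0.5644, 0.0697, 0.2959]
tool_rot: [-0.001, 0.998, 0.066, 0.001]
contact_force: [-0.1, 0.6, 0.1]
gripper_width: 0.003
tip corner case [ 0.02234133 -0.00128996  0.22292214] [-0.1  0.6  0.1]
1.13 [-0.003, -0.003, 0.001, -0.0013, -0.0031, -0.0018]
1.08 [0.0, 0.0, -0.0, 0.0, 0.0082, 0.0037]
1.03 [0.0, 0.0, -0.0, 0.0, 0.008, 0.0041]
0.98 [0.0, 0.0, -0.0, 0.0, 0.0079, 0.0045]
0.93 [0.0, 0.0, -0.0, 0.0, 0.0075, 0.0049]
0.88 [0.0, 0.0, -0.0, 0.0, 0.0074, 0.0052]
0.83 [0.0, 0.0, -0.0, 0.0, 0.007, 0.0056]
0.78 [0.0, 0.0, -0.0, 0.0, 0.0068, 0.006]
0.73 [0.0, 0.0, -0.0, 0.0, 0.0064, 0.0062]
0.68 [0.0, 0.0, -0.0, 0.0001, 0.0062, 0.0066]
0.63 [0.0, 0.0, -0.0, -0.0, 0.0058, 0.0069]
0.58 [0.0, 0.0, -0.0, -0.0, 0.0054, 0.0072]
0.53 [0.0, 0.0, -0.0, -0.0, 0.0051, 0.0075]
```

View pics/side19.png

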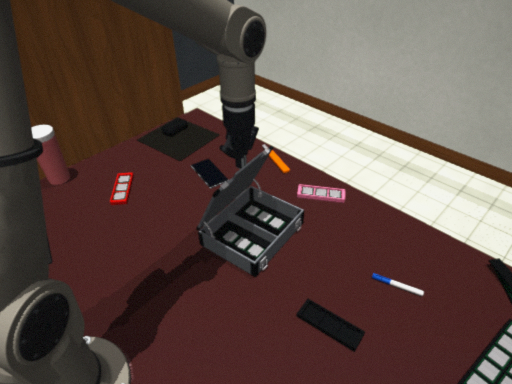

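```bash
python3 -m creep '[[[-0.001,-0.001,0,-0.0005,0.007,0.0035,0],[-0.001,-0.001,0,-0.0005,0.007,0.004,0],[0,0,0,0,0.007,0.0045,0],[0,0,0,0,0.007,0.0045,0],[0,0,0,0,0.0065,0.005,0],[0,0,0,0,0.0065,0.005,0]]]'
python3 - <<'E'
from h import *
closeplan(np.arange(.83,0,-.05),s=.18)
c=cam('side'); save(c,'side20.png')
E
```

```text
t: 23.57
eef_pos: [0.5689, 0.0234, 0.2656]
tool_rot: [0.001, 0.998, 0.065, -0.001]
contact_force: [-0.1, -0.2, 0.4]
gripper_width: 0.001
tip corner case [-0.02415737  0.00034018  0.1926185 ] [-0.1 -0.2  0.4]
0.83 [0.001, 0.001, -0.0, 0.0003, -0.0036, -0.0041]
0.78 [-0.0, 0.0, -0.0, 0.0, 0.0068, 0.0059]
0.73 [-0.0, 0.0, -0.0, 0.0, 0.0064, 0.0063]
0.68 [-0.0, 0.0, -0.0, 0.0, 0.0062, 0.0066]
0.63 [-0.0, 0.0, -0.0, 0.0, 0.0058, 0.0069]
0.58 [-0.0, 0.0, -0.0, 0.0, 0.0054, 0.0072]
0.53 [-0.0, 0.0, -0.0, 0.0001, 0.0051, 0.0074]
0.48 [-0.0, 0.0, -0.0, -0.0, 0.0047, 0.0077]
0.43 [-0.0, 0.0, -0.0, -0.0, 0.0043, 0.0079]
0.38 [-0.0, 0.0, -0.0, -0.0, 0.0039, 0.0081]
0.33 [-0.0, 0.0, -0.0, -0.0, 0.0035, 0.0083]
0.28 [-0.0, 0.0, -0.0, -0.0, 0.0031, 0.0085]
0.23 [-0.0, 0.0, -0.0, -0.0, 0.0027, 0.0086]
0.18 [-0.0, 0.0, -0.0, -0.0, 0.0022, 0.0087]
0.13 [-0.0, 0.0, -0.0, -0.0, 0.0018, 0.0088]
0.08 [-0.0, 0.0, -0.0, -0.0, 0.0013, 0.009]
0.03 [-0.0, 0.0, -0.0, -0.0, 0.0009, 0.0089]
```

View pics/side20.png

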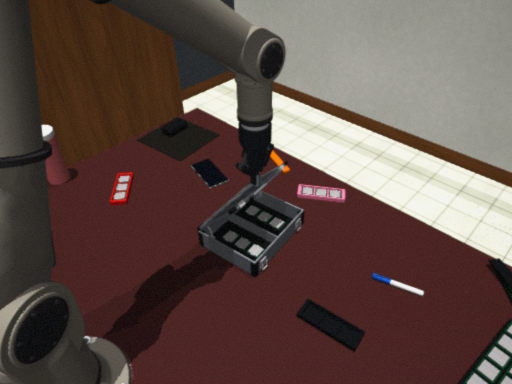

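The lid is at about 0.8 rad, where it sinks by itself. I'll hold still for a few rows and see.

```bash
python3 -m creep '[[[0,0,0,0,0,0,0],[0,0,0,0,0,0,0],[0,0,0,0,0,0,0],[0,0,0,0,0,0,0]]]'
cat >> h.py <<'E'
def lidang(f):
    c=cam('side'); save(c,f); P=cloud(c); L=(P-C)@np.array([CX,CY,CZ]).T
    # outer/visible front edge corners: fit points near lid sides, above case
    for y0,y1 in ((.06,.115),(-.115,-.06)):
        m=(L[...,2]>.066)&(L[...,2]<.29)&(L[...,1]>y0)&(L[...,1]<y1)&(L[...,0]>-.125)&(L[...,0]<.1)
        k=L[m]
        if len(k): a=np.arctan2(k[:,2]-.0585,.095-k[:,0]); w=np.hypot(k[:,2]-.0585,.095-k[:,0])>.12; print('lid ang',len(k),np.percentile(a[w],[10,50,90]).round(3) if w.any() else None)
E
python3 - <<'E'
from h import *
lidang('side21.png')
closeplan(np.arange(.63,0.4,-.05),s=.18)
E
```

```text
t: 23.95
eef_pos: [0.5679, 0.0204, 0.2635]
tool_rot: [0.002, 0.998, 0.064, -0.003]
contact_force: [0.7, -0.4, 0.4]
gripper_width: -0.002
lid ang 323 [0.798 0.835 1.085]
lid ang 154 [0.8   0.834 0.854]
tip corner case [-0.02684681  0.00170235  0.19056775] [ 0.4 -0.5 -0.6]
0.63 [0.003, 0.005, -0.004, 0.0019, 0.0188, 0.0196]
0.58 [-0.0, 0.0, 0.0, -0.0, 0.0055, 0.0072]
0.53 [-0.0, 0.0, 0.0, -0.0, 0.0051, 0.0074]
0.48 [-0.0, 0.0, 0.0, -0.0, 0.0047, 0.0077]
0.43 [-0.0, 0.0, 0.0, -0.0, 0.0043, 0.0079]
```

View pics/side21.png

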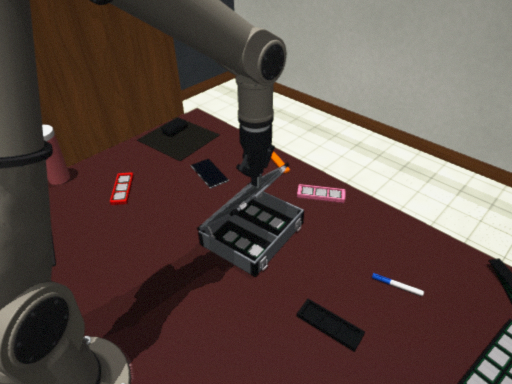

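```bash
python3 -m creep '[[[0.001,0.002,-0.002,0.001,0.0065,0.0055,0],[0.001,0.002,-0.002,0.001,0.0065,0.006,0],[0,0.001,0,0,0.006,0.0065,0],[0,0,0,0,0.006,0.0065,0],[0,0,0,0,0.0055,0.007,0],[0,0,0,0,0.0055,0.007,0]]]'
python3 - <<'E'
from h import *
lidang('side22.png')
closeplan(np.arange(.53,0.2,-.05),s=.18)
E
```

```text
t: 24.5
eef_pos: [0.576, -0.0161, 0.223]
tool_rot: [-0.0, 0.998, 0.068, 0.002]
contact_force: [-0.1, 1.0, 0.7]
gripper_width: -0.0
lid ang 691 [0.515 0.536 0.552]
lid ang 270 [0.507 0.534 0.547]
tip corner case [-0.06575022 -0.00060508  0.14856346] [ 0.6 -1.2  0. ]
0.53 [0.0, -0.001, 0.003, -0.0006, -0.0095, -0.0078]
0.48 [0.0, -0.0, -0.0, 0.0, 0.0047, 0.0076]
0.43 [0.0, -0.0, -0.0, 0.0, 0.0043, 0.008]
0.38 [0.0, -0.0, -0.0, 0.0, 0.0039, 0.0081]
0.33 [0.0, -0.0, -0.0, 0.0, 0.0035, 0.0083]
0.28 [0.0, -0.0, -0.0, 0.0, 0.0031, 0.0084]
0.23 [0.0, -0.0, -0.0, 0.0, 0.0027, 0.0086]
```

View pics/side22.png

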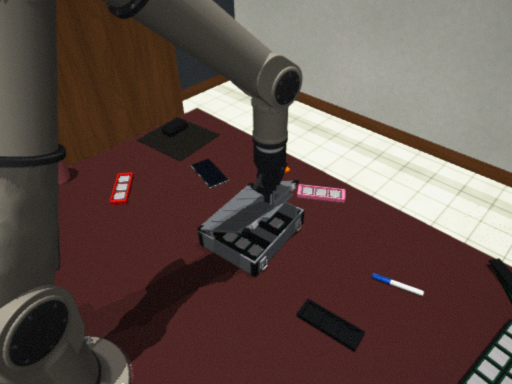

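```bash
python3 -m creep '[[[0,0,0,0,0,0,0],[0,0,0,0,0,0,0],[0,0,0,0,0,0,0],[0,0,0,0,0,0,0],[0,0,0,0,0,0,0],[0,0,0,0,0,0,0]]]'
python3 - <<'E'
from h import *
lidang('side23.png')
closeplan(np.arange(.43,0.,-.05),s=.18)
E
```

```text
t: 25.05
eef_pos: [0.5751, -0.0184, 0.2207]
tool_rot: [0.0, 0.998, 0.066, 0.0]
contact_force: [0.1, -0.7, -1.0]
gripper_width: -0.001
lid ang 1057 [0.174 0.188 0.207]
lid ang 536 [0.173 0.188 0.204]
tip corner case [-0.06636691 -0.00042774  0.14778681] [ 1.1 -0.2  0.2]
0.43 [0.001, -0.0, 0.002, -0.0004, -0.0011, 0.007]
0.38 [-0.0, -0.0, -0.0, -0.0, 0.0039, 0.0081]
0.33 [-0.0, -0.0, -0.0, -0.0, 0.0035, 0.0083]
0.28 [-0.0, -0.0, -0.0, -0.0, 0.0031, 0.0084]
0.23 [-0.0, -0.0, -0.0, -0.0, 0.0027, 0.0087]
0.18 [-0.0, -0.0, -0.0, -0.0, 0.0022, 0.0087]
0.13 [-0.0, -0.0, -0.0, -0.0, 0.0018, 0.0088]
0.08 [-0.0, -0.0, -0.0, -0.0, 0.0013, 0.0089]
0.03 [-0.0, -0.0, -0.0, -0.0, 0.0009, 0.009]
```

It's sinking by itself at about 0.6 rad/s, so I'll let it finish.

```bash
python3 -m creep '[[[0,0,0,0,0,0,0],[0,0,0,0,0,0,0],[0,0,0,0,0,0,0],[0,0,0,0,0,0,0],[0,0,0,0,0,0,0],[0,0,0,0,0,0,0],[0,0,0,0,0,0,0],[0,0,0,0,0,0,0]]]'
python3 - <<'E'
from h import *
lidang('side24.png')
o,r,p=state(); M=np.array([CX,CY,CZ])
c=cam('wrist'); P=cloud(c); L=(P-C)@M.T; save(c,'wrist24.png')
for x in (-.08,-.04,0,.04,.08):
    m=(abs(L[...,0]-x)<.01)&(np.abs(L[...,1])<.11)&(L[...,2]>.05)&(L[...,2]<.09); print(x,m.sum(),np.median(L[m][:,2]) if m.any() else None)
closeplan([.03,0],s=.18)
E
```

```text
t: 25.77
eef_pos: [0.5754, -0.0176, 0.2214]
tool_rot: [0.0, 0.998, 0.067, 0.001]
contact_force: [-0.4, 0.2, 0.3]
gripper_width: -0.002
lid ang 717 [0.045 0.057 0.076]
lid ang 393 [0.045 0.056 0.07 ]
-0.08 6132 0.06710562692078505
-0.04 7331 0.0672490655925797
0 8638 0.06722210699181441
0.04 10299 0.06719604578871011
0.08 5589 0.06695566927278702
tip corner case [-0.06572573 -0.00079443  0.14840718] [ 0.1  0.1 -0.4]
0.03 [0.0, -0.001, 0.003, -0.001, 0.0189, 0.0765]
0 [0.0, -0.0, -0.0, 0.0, 0.0003, 0.0054]
```

View pics/side24.png

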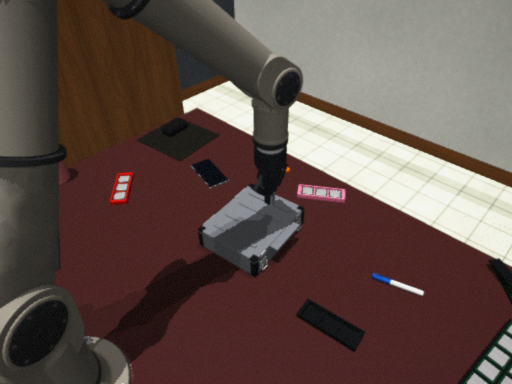

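The lid is flat at 67.1 mm front to back, the same as at the start, so it's shut. I'll back off and do a last check.

```bash
python3 -m creep '[[[0,0,0,0,0,-0.025,0],[0,0,0,0,0,-0.025,0],[0,0,0,0,0,-0.025,0],[0,0,0,0,0,-0.02,0],[0,0,0,0,0,0,0],[0,0,0,0,0,0,0],[0,0,0,0,0,0,0]]]'
python3 - <<'E'
from h import *
o,r,p=state(); M=np.array([CX,CY,CZ]); print(o['t'],p)
c=cam('top'); save(c,'top25.png'); P=cloud(c); z=P[...,2]
roi=np.zeros(z.shape,bool); roi[95:330,130:440]=1
n,l,s,cc=cv2.connectedComponentsWithStats((roi&(z>.007)&(z<.03)).astype(np.uint8))
for i in range(1,n):
    if s[i,4]>100:
        q=P[l==i][:,:2]; print(cc[i].round(),[np.round(v,1) for v in cv2.minAreaRect((q*1000).astype(np.float32))])
c=cam('wrist'); P=cloud(c); L=(P-C)@M.T
for x in (-.085,-.04,0,.04,.085):
    m=(abs(L[...,0]-x)<.008)&(np.abs(L[...,1])<.11)&(L[...,2]>.05)&(L[...,2]<.09); print(x,m.sum(),np.median(L[m][:,2]) if m.any() else None)
E
```

```text
t: 26.45
eef_pos: [0.5744, -0.0179, 0.319]
tool_rot: [0.0, 0.998, 0.067, -0.001]
contact_force: [0.5, 0.2, 0.5]
gripper_width: -0.002
26.45 [ 0.57435936 -0.01785136  0.31900321]
[199. 110.] [array([886.7, 233.8]), array([192.1,  29.6]), np.float64(67.6)]
[274. 122.] [array([841.4,  -5.3]), array([ 57.4, 149.3]), np.float64(32.8)]
[387. 169.] [array([ 686.3, -351.8]), array([ 16.8, 124.4]), np.float64(19.2)]
[162. 179.] [array([670.7, 343.6]), array([150.8,  73.8]), np.float64(76.6)]
[371. 236.] [array([ 481. , -293.6]), array([ 55.5, 153.5]), np.float64(6.9)]
-0.085 2732 0.0670812936665216
-0.04 3097 0.06720247963810279
0 3486 0.06724246940596817
0.04 4009 0.06717019993255463
0.085 4536 0.06700394803710978
```

View pics/top25.png

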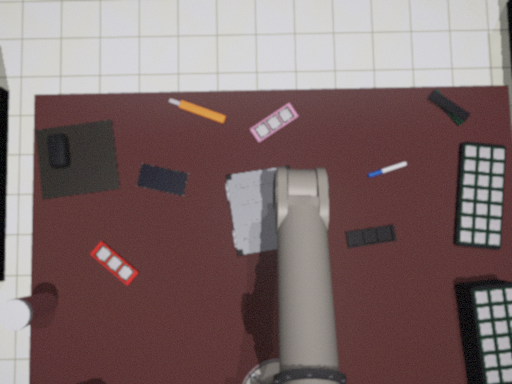

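The top view shows the case shut, and the phone (162,179), marker (387,169) and empty tray (371,236) unmoved. Handing in.

```bash
python3 -c "
from station import hand_in; print(hand_in())"
```

```text
the job is handed in; nothing more can be done
None
```

The job is done and handed in at about 26.5 s of the 72 s allowed.

- **Lid up:** I raised it with the closed fingers under the lip to about 1.43 rad. It stayed propped there with nothing holding it.
- **Tray:** I set it level in the empty bay at about x = −7, y = 58 mm in the case's frame. It touched down at the height I predicted, with the wrist force briefly reading 28 N. After release it lay flat, with its rim about 22 mm up as expected.
- **Lid down:** I pushed it down from behind at about 0.6 rad/s to roughly 0.5 rad. It then sank shut on its own at about the same rate.

**Last checks:**
- The lid top measured 67.0–67.2 mm high from front to back, the same as before it was opened.
- The empty tray, phone and marker measured within about 3 mm of where they started, which is the resolution of the top camera. The packed trays looked undisturbed before the lid closed.
- **What disagreed:** a fit to the tray while it was carried gave 1.6° of tilt, though the tool itself read level and the tray ended up flat. The tool also tilted about 1.1° partway down into the case; I corrected that before the tray touched down.

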